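# Change the microscope over to its calibration run

## Robot

A 6-joint arm with a two-finger parallel gripper is mounted at the origin on the work surface. World frame = base frame: x ahead of the robot, y to its left, z up, the work surface at z = 0. Lengths are in m, angles in rad, forces in N, time in s.
With the tool pointing down it reaches from about 0.425 to 0.95 m from the base axis. Payload 14.7 kg.
Tool frame: the origin (TCP) lies at the very end of the fingers, on their centre line; the grasp point (between the pads) lies env.hold_point_z behind it (env.hold_point_z is the distance from the TCP to the grasp point, in m); z points along the fingers, y is the line along which they close (so a half turn about z gives the same grasp; the last joint's range is limited). The gripper opens to 85 mm and grips with 20 to 120 N. Pads are 22 mm wide; open, the fingers measure 114 mm over their backs; the gripper's body (76 mm by 85 mm) begins 54 mm behind the grasp point. The pads swing forward as they close: fully open they stand 13 mm farther back than shut.
Start: joints at [-1.222, 0.48, 1.596, -0, 1.065, -0.047], TCP at [0.251, -0.6, 0.231] pointing down, gripper open.
Joint ranges: [-2.75, 2.75], [-0.82, 2.05], [0.23, 2.67], [-1.56, 4.7], [0.09, 2.69], [-2.92, 2.92]. Speed limits (rad/s): [1.89, 1.89, 2.39, 3.01, 3.01, 3.01].

## Interface

Orientations are given as [roll, pitch, yaw] about the fixed x, y, z axes, in that order (R = Rz(yaw) Ry(pitch) Rx(roll)).
In Python, from workcell import env, eyes gives the robot as it stands. The module is installed in compiled form; this text tells all that it offers.
- The arm moves only by the tool drive_tool, never from a script. Its argument "deltas" is a list of rows, each a list of 3 entries, a list of its own where there are three numbers: the opening, from 0 (shut) to 1 (fully open), then the shift along the tool's x, y, z in units of 50 mm (1.0 is 50 mm), then the turn, a rotation vector about the tool's x, y, z in units of 5 degrees (1.0 is 5 degrees). In form: [[claw, [x, y, z], [rx, ry, rz]], ...]. A call has 1 to 12 rows; each row shifts and turns the commanded pose from where the row before left it, along the tool's axes as they then stand; what a row does not reach is not made up. A row lasts 1/10 s, in which the tool goes at most 50 mm and 8.59 degrees, less where a joint would pass 70% of its speed; a pose out of reach is approached as far as the arm can. A call is refused whole if a number of a shift passes 1 or a number of a turn 1, either way. A call with a gripper value outside its range is refused whole. The fingers move at their own pace and stop on an object; the grip force is fixed at half the most. Time passes only in rows, so rows that do not move let the fingers close. It gives the time, the measured TCP pose, the force, the opening and the grip force at its end, in the units of the state.
- env.state(): the state, without advancing time (a new reading comes with each control period).
- eyes.snapshot(name): name is "scene" or "top" or "wrist"; returns a dict with "color" (384x512x3 uint8, red, green, blue), "fov_y" (degrees; the focal length in pixels is half the picture's height over the tangent of half this angle, whatever the lens; pixels are square), "cx", "cy" (the principal point, pixels), "k1" (the pictures are not rectified: a ray, as slopes to the right and down, at radius r is drawn at 1 + k1 r^2 times it, then the intrinsics apply), "camera_from_world" (4x4, takes a point from world to camera coordinates); the wrist camera has in their place "hand_eye" (4x4, takes a point from camera to tool coordinates, whose origin is the TCP and whose axes are the flange's). Camera axes: x right, y down, z forward; pixel columns grow to the right and rows downward; lengths in m; the calibration is good to about 2 mm. A picture is of the moment at which its call begins: read the wrist's pose just before it. There is no depth.
- env.job_done(): hands the job in; it is judged then, once.
The state is a dict: "clock": time; "joint_pos": joint angles; "dq": joint speeds; "tau": joint torques, N m; "ee_pos": TCP position; "tcp_rot": TCP orientation; "wrist_force": force on the tool from outside, world axes, zero at the start; "wrist_torque": the same for the moment, N m; "gripper_width": finger opening in m; "finger_force": force on a finger pad.
Only numpy, scipy, OpenCV 4.12 (cv2) and the standard library are available. Lean on these libraries where they do the work, as an engineer would, in place of code of your own. Each camera call takes 0.05 s, during which the arm holds its last target. There are 200 camera calls.

## Task

Swing the stage clamp of the microscope open, draw the slide carrier that has been scanned straight out from under the objectives, and put the calibration carrier (the one with the round glass) in its place: slid into the stage guide right up to its stop, with the clamp swung fully shut behind it. File every slide carrier (two glass slides each) - the one from the stage and those lying on the bench - in the rack, one to a tier and pushed fully home, in any tiers and any order. Let nothing touch the objectives, and leave the slide box, the oil bottle and the dust cap where they are.

Things in the scene. Friction and masses are not known exactly. Their poses are not given: they have to be found in the camera images.
- microscope: white digital microscope without eyepieces, fixed, 400 mm tall. Origin: on the bench under the optical axis; x: the way a carrier slides in; y: towards its limb (y 135 to 195). Base x +-90, y -90 to 200, 45 high. Overhead arm |x| < 35 from limb to y -30, underside 287 high. Black stage x -64 to 69, |y| < 75, top 150 high; a home carrier's tail sticks out beyond its edge to -x
- stage_home (a point): point on the stage top, x 0, y 0, height 150 mm in the microscope frame, same axes: where a carrier's origin lies when fully home. Guide along x: side rails 67 mm apart inside, lips over the plate's edges (x -40 to 55, |y| > 26) leave a slot 11 mm high above the stage, end stop face at x +50
- guide_mouth (a point): mouth of the stage guide, on the stage top at x -70, y 0 in the microscope frame, same axes; it opens to -x. From here to x -55 the rail ends flare inwards, from 85 to 67 mm apart, and the stage's front edge is bevelled
- nosepiece: black nosepiece with steel objectives under the microscope's arm, fixed; origin and axes as microscope. The lowest lens tip is on the optical axis at height 182 mm, 24 mm above a carrier on the stage; the wide part (radius 31 mm) is at height 258 to 288. Must not be touched
- clamp (a joint): angle of the stage clamp, a flat steel bell crank, rad: 0 fully shut, 1.6 fully open (stop); turns counter-clockwise from above as it opens; stays where left (friction 0.06 N m, no spring). Shut, its handle points to the microscope's -x, open to its -y. It shuts fully only behind a carrier that is home
- clamp_pivot (a point): upright pivot axis of the clamp, at x -55, y -45, height 161.5 mm in the microscope frame. Its tooth (6 x 12 mm, 10 mm down to just above the stage), 22 mm from the pivot, stands 2 mm behind the carrier's shoulder on the -y side when shut and is beside the carrier's path when open
- clamp_knob (a point): centre of the top of the clamp's black knob, a round upright post 14 mm thick standing 30 mm high on the flat handle (knob top at height 198.5), 40 mm from the pivot
- rack: carrier rack, aluminium sides, white rails, fixed, base 125 x 100 mm, 109 mm tall. Origin: centre of underside; x: the way a carrier slides in; mouth faces -x. Four tiers one above another, one carrier lying flat in each: slots 67 mm wide, 11 mm high. Rail fronts bevelled 5 mm (x -45 to -40), sides flare from x -45 to -59. Back stop at x +50. Empty at the start
- tier0 (a point): home point of the rack's tier 0 (tier 0 is the lowest), 20 mm above the rack's underside on its axis, axes as the rack's: a carrier fully home there has its origin here, 5 mm of its plate and all its tail sticking out to -x. Tails of different tiers lie straight above each other: filling from the bottom up leaves most finger room
- tier1 (a point): home point of the rack's tier 1 (tier 0 is the lowest), 42 mm above the rack's underside on its axis, axes as the rack's: a carrier fully home there has its origin here, 5 mm of its plate and all its tail sticking out to -x. Tails of different tiers lie straight above each other: filling from the bottom up leaves most finger room
- tier2 (a point): home point of the rack's tier 2 (tier 0 is the lowest), 64 mm above the rack's underside on its axis, axes as the rack's: a carrier fully home there has its origin here, 5 mm of its plate and all its tail sticking out to -x. Tails of different tiers lie straight above each other: filling from the bottom up leaves most finger room
- tier3 (a point): home point of the rack's tier 3 (tier 0 is the lowest), 86 mm above the rack's underside on its axis, axes as the rack's: a carrier fully home there has its origin here, 5 mm of its plate and all its tail sticking out to -x. Tails of different tiers lie straight above each other: filling from the bottom up leaves most finger room
- carrier0: slide carrier, about 90 g: black plate 100 x 64 x 8 mm with two glass slides and a 30 mm wide tail from the middle of its rear edge, 8 mm thick, then a grip 16 mm high (x -80 to -130). Origin: under the plate's centre; x away from the tail; front edge x +50 (last 8 mm thinned to 4), shoulders x -50; z up. Centre of mass x -38. At the start home on the stage, clamped
- carrier1: slide carrier just like carrier0, same size and frame; lies flat on the bench, tail roughly towards the robot. One to three of carrier1..3 are there; an absent one reads None throughout
- carrier2: slide carrier just like carrier0, same size and frame; lies flat on the bench, tail roughly towards the robot. One to three of carrier1..3 are there; an absent one reads None throughout
- carrier3: slide carrier just like carrier0, same size and frame; lies flat on the bench, tail roughly towards the robot. One to three of carrier1..3 are there; an absent one reads None throughout
- calibration: calibration carrier: same size, mass and frame as the slide carriers, but with one round glass 54 mm across with a brass rim and a cross instead of the two slides; lies flat on the bench among them, tail roughly towards the robot
- slide_box: bystander: cardboard box with a red band, 90 x 120 x 36 mm, on the bench; origin centre of underside
- oil_bottle: bystander: small amber bottle with a black cap, 34 mm across, 75 mm tall, upright; origin centre of underside
- dust_cap: bystander: black stepped round cap, 42 mm across, 20 mm tall; origin centre of underside
Mind the look-alikes: they are no part of the job. Leave any brown look-alike of the carrier1 alone.

How it is judged:
By the outcome, as a careful person would: the job done as asked, in the order asked, and still so for the second after the job is handed in, with the robot touching nothing.
Of carrier1, carrier2, carrier3 only 1 to 3 are there at a start; the rules pass over those that are not, and their reading is None.
At some moment in a run one of carrier1, carrier2, carrier3, calibration may be knocked a few centimetres aside while the robot is not near it.
It also fails if it takes over 210 s, if anything falls off the work surface, if the arm or the gripper's body presses on something with over 40 N, if the wrist force passes 120 N, or if a joint passes its speed limit or range.

## Working session

There is one attempt and no reset: what is moved stays moved. The work goes in short steps, Python scripts to look and compute and a tool call to move; the robot and the scene stay as the last step left them, time stands still between calls to the robot, and variables do not carry over. Pictures are saved under pics/ and viewed, at most 14 in all, crops included, and the job is handed in when it is done.

Besides the shell and the picture viewer there is one more tool, called after "Emit:" as name([rows], argument=value, ...), one row to a line, values as JSON. drive_tool: Moves the arm, as the interface text tells. Its arguments: {"type":"object","properties":{"deltas":{"type":"array","items":{"type":"array"}}},"required":["deltas"]}

```bash
mkdir -p pics; cat > h.py <<'E'
import numpy as np, cv2, pickle
from workcell import env, eyes
from scipy.spatial.transform import Rotation as R
def snap(n,tag):
    s=env.state(); d=eyes.snapshot(n); d['st']=s
    pickle.dump(d,open(f'pics/{tag}.pkl','wb')); cv2.imwrite(f'pics/{tag}.png',d['color'][:,:,::-1]); return d
def load(tag): return pickle.load(open(f'pics/{tag}.pkl','rb'))
def cam(d):
    f=d['color'].shape[0]/2/np.tan(np.radians(d['fov_y'])/2)
    if 'hand_eye' in d:
        T=np.eye(4); T[:3,:3]=R.from_euler('xyz',d['st']['tcp_rot']).as_matrix(); T[:3,3]=d['st']['ee_pos']
        W=T@d['hand_eye']
    else: W=np.linalg.inv(d['camera_from_world'])
    return f,W
def px2w(d,uv,z):
    f,W=cam(d); uv=np.atleast_2d(uv).astype(float)
    q=(uv-[d['cx'],d['cy']])/f; s=q.copy()
    for _ in range(20): s=q/(1+d['k1']*(s**2).sum(1,keepdims=True))
    r=np.c_[s,np.ones(len(s))]@W[:3,:3].T; o=W[:3,3]
    return o+r*((np.asarray(z)-o[2])/r[:,2])[:,None]
def w2px(d,p):
    f,W=cam(d); p=(np.atleast_2d(p)-W[:3,3])@W[:3,:3]
    s=p[:,:2]/p[:,2:]; s=s*(1+d['k1']*(s**2).sum(1,keepdims=True)); return s*f+[d['cx'],d['cy']]
E
python3 - <<'E'
from h import *
np.set_printoptions(precision=3,suppress=True)
print(env.state(),env.hold_point_z)
a=snap('scene','s0');b=snap('top','t0')
for d in(a,b): print(d['fov_y'],d['k1'],cam(d)[1])
for t in('s0','t0'):
    i=cv2.imread(f'pics/{t}.png'); cv2.imwrite(f'pics/{t}b.png',cv2.resize(i,(800,600),interpolation=cv2.INTER_CUBIC))
E
```

```text
{'clock': 0.0, 'joint_pos': array([-1.222,  0.481,  1.597, -0.   ,  1.065, -0.047]), 'dq': array([-0.001, -0.002,  0.001,  0.001, -0.   ,  0.002]), 'tau': array([  0.002, -95.065, -43.018,  -0.   ,   0.012,   0.   ]), 'ee_pos': array([ 0.25 , -0.599,  0.231]), 'tcp_rot': array([-3.14 , -0.   ,  0.396]), 'wrist_force': array([-0.198, -0.43 , -0.493]), 'wrist_torque': array([ 0.071,  0.025, -0.013]), 'finger_force': 0.0, 'gripper_width': 0.08557149331713007} 0.0187
52.794588121748625 -0.12750935048192155 [[-0.888 -0.261  0.378  0.077]
 [-0.459  0.539 -0.707  0.803]
 [-0.019 -0.801 -0.598  0.823]
 [ 0.     0.     0.     1.   ]]
51.95681406299877 -0.008217081149403721 [[-0.021 -0.997  0.071  0.439]
 [-1.     0.022  0.015 -0.028]
 [-0.017 -0.071 -0.997  1.123]
 [ 0.     0.     0.     1.   ]]
```

View pics/t0b.png

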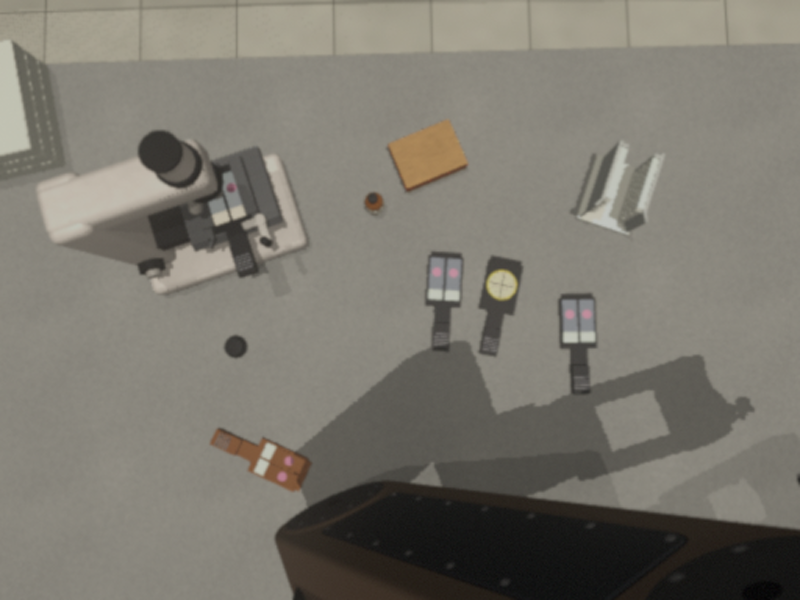

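View pics/s0b.png

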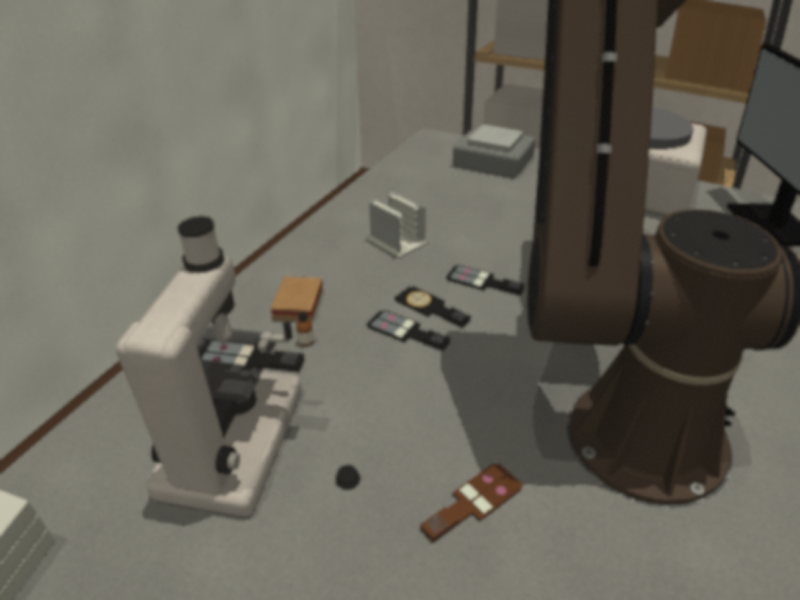

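Top view (800×600 scale): the microscope is at left, with the stage carrier's tail end at (245,274) and the knob at (266,241). Slide carriers lie at (444,300) and (578,340), and the calibration carrier at (500,300). The rack is at (620,190) with its mouth toward the robot, and the brown decoy at (260,460) stays where it is.

```bash
cat >> h.py <<'E'
from scipy.optimize import least_squares
def fit(d,loc,uv,g):
    """pose (x,y,yaw) of frame with base z=g[3], from local pts and pixels"""
    loc=np.array(loc,float);uv=np.array(uv,float)
    def P(p):
        c,s=np.cos(p[2]),np.sin(p[2]); return np.c_[p[0]+c*loc[:,0]-s*loc[:,1],p[1]+s*loc[:,0]+c*loc[:,1],g[3]+loc[:,2]]
    r=least_squares(lambda p:(w2px(d,P(p))-uv).ravel(),g[:3],loss='soft_l1')
    return r.x,np.abs((w2px(d,P(r.x))-uv)).max(1)
E
python3 - <<'E'
from h import *
np.set_printoptions(precision=4,suppress=True)
d=load('t0'); k=1.5625
C=[[.05,.032,.008],[.05,-.032,.008],[-.05,-.032,.008],[-.05,.032,.008],[-.13,0,.016]]
for n,uv in dict(A=[(430,253),(463,254),(461,306),(426,304),(441,350)],cal=[(490,257),(522,263),(512,314),(480,308),(488,354)],B=[(560,295),(594,294),(597,346),(560,347),(581,393)]).items():
    print(n,*fit(d,C,np.array(uv)/k,[.5,-.1,0,0]))
for n,uv,z in [('tail0',(245,274),.166),('tail0 fr',(232,228),.158),('knob',(266,241),.1985),('rackbase L',(577,215),0.003),('rackbase R',(631,234),0.003),('rtopL',(627,143),.109),('rtopR',(663,154),.109),('cap',(236,346),.02),('bottle',(373,198),.075)]:
    print(n,px2w(d,np.array(uv)/k,z)[0])
print(load('t0')['cx'],cam(d)[0])
# crop
i=cv2.imread('pics/t0.png')
a=cv2.resize(i[80:200,20:212],(400*2,500),interpolation=cv2.INTER_CUBIC)
b=cv2.resize(i[80:160,350:446],(400,333),interpolation=cv2.INTER_CUBIC)
cv2.imwrite('pics/m0.png',a)
E
```

```text
A [ 0.5467 -0.0782 -0.0827] [1.6148 0.9311 0.8009 0.7083 0.3158]
cal [ 0.5333 -0.1796 -0.2245] [1.5884 1.097  0.8805 1.0012 0.9217]
B [ 0.4662 -0.3155 -0.0108] [1.4442 1.0621 1.1614 0.7574 0.1685]
tail0 [0.5461 0.2425 0.166 ]
tail0 fr [0.6211 0.2655 0.158 ]
knob [0.5922 0.2011 0.1985]
rackbase L [ 0.6591 -0.3233  0.003 ]
rackbase R [ 0.6217 -0.4203  0.003 ]
rtopL [ 0.7583 -0.3838  0.109 ]
rtopR [ 0.738  -0.4428  0.109 ]
cap [0.4328 0.3003 0.02  ]
bottle [0.6832 0.0456 0.075 ]
261.300119881174 394.0351652244105
```

View pics/m0.png

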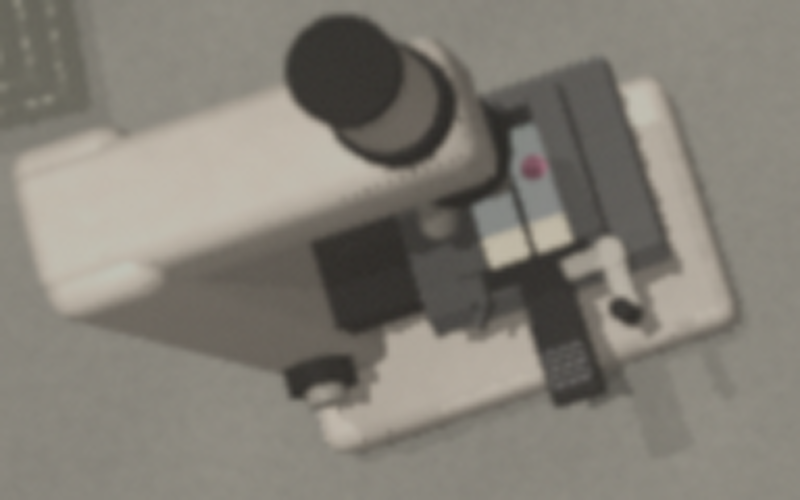

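```bash
cat >> h.py <<'E'
def plan(p,yaw=None,n=None):
    """turn (units of 5deg about tool z) then shift in tool axes, from commanded ~ measured pose"""
    s=env.state(); y0=s['tcp_rot'][2]; y=y0 if yaw is None else yaw
    e=np.asarray(p)-s['ee_pos']; t=-np.degrees((y-y0+np.pi)%(2*np.pi)-np.pi)/5
    sh=np.array([np.cos(y)*e[0]+np.sin(y)*e[1],np.sin(y)*e[0]-np.cos(y)*e[1],-e[2]])/.05
    print('turn rz total',round(t,3),'shift total',sh.round(3))
E
python3 - <<'E'
from h import *
np.set_printoptions(precision=4,suppress=True)
d=load('t0')
off=lambda q:np.array(q)/4.1667+[20,80]
L=[[.069,-.075,.15],[-.064,-.075,.15],[-.064,.075,.15],[-.13,-.015,.166],[-.13,.015,.166],[-.095,-.045,.1985],[-.055,-.045,.166]]
print(fit(d,L,off([(605,58),(668,255),(435,333),(605,388),(557,402),(627,308),(603,243)]),[.67,.28,.3,0]))
w=snap('wrist','w0'); print(w['hand_eye'],w['fov_y'],w['k1'],w['cx'],w['cy'])
plan([.47,.15,.33],.3)
E
```

```text
(array([0.6711, 0.2763, 0.3087]), array([1.8772, 0.8632, 0.5222, 0.3   , 0.3544, 1.6931, 2.4113]))
[[-0.     -0.9445 -0.3286  0.0847]
 [ 1.      0.0002 -0.0007  0.    ]
 [ 0.0008 -0.3286  0.9445 -0.141 ]
 [ 0.      0.      0.      1.    ]] 66.68094647262463 -0.008885623211196602 253.0734511926673 191.72094349056243
turn rz total 1.097 shift total [  8.623 -13.023  -1.984]
```

Emit:
drive_tool([
  [1, [0.678, -0.584, -0.2], [0, 0, 0]],
  [1, [0.678, -0.584, -0.2], [0, 0, 0]],
  [1, [0.678, -0.584, -0.2], [0, 0, 0]],
  [1, [0.678, -0.584, -0.2], [0, 0, 0]],
  [1, [0.678, -0.584, -0.2], [0, 0, 0]],
  [1, [0.678, -0.584, -0.2], [0, 0, 0]],
  [1, [0.678, -0.584, -0.2], [0, 0, 0]],
  [1, [0.678, -0.584, -0.2], [0, 0, 0]],
  [1, [0.678, -0.584, -0.2], [0, 0, 0]],
  [1, [0.678, -0.584, -0.2], [0, 0, 0]],
])

```text
clock: 1.15
ee_pos: [0.4512, -0.1979, 0.3317]
tcp_rot: [3.142, -0.0, 0.396]
wrist_force: [0.4, -0.5, -0.3]
gripper_width: 0.0856
finger_force: 0.0
```

Emit:
drive_tool([
  [1, [0.538, -0.832, 0], [0, 0, 0]],
  [1, [0.538, -0.832, 0], [0, 0, 0]],
  [1, [0.538, -0.832, 0], [0, 0, 0]],
  [1, [0.538, -0.832, 0], [0, 0, 0]],
  [1, [0.538, -0.832, 0], [0, 0, 0]],
  [1, [0.538, -0.832, 0], [0, 0, 0]],
  [1, [0.538, -0.832, 0], [0, 0, 0]],
  [1, [0.538, -0.832, 0], [0, 0, 0]],
])

```text
clock: 1.95
ee_pos: [0.5209, 0.1926, 0.3313]
tcp_rot: [3.141, -0.0, 0.396]
wrist_force: [1.5, -0.5, 0.0]
gripper_width: 0.0856
finger_force: 0.0
```

Emit:
drive_tool([
  [1, [0, 0, 0], [0, 0, -1]],
  [1, [0, 0, 0], [0, 0, -1]],
  [1, [0, 0, 0], [0, 0, -1]],
  [1, [0, 0, 0], [0, 0, -1]],
  [1, [0, 0, 0], [0, 0, -1]],
  [1, [0, 0, 0], [0, 0, -1]],
  [1, [0, 0, 0], [0, 0, -1]],
  [1, [0, 0, 0], [0, 0, -1]],
  [1, [0, 0, 0], [0, 0, -1]],
  [1, [0, 0, 0], [0, 0, -1]],
  [1, [0, 0, 0], [0, 0, -1]],
  [1, [0, 0, 0], [0, 0, -1]],
])

```text
clock: 3.15
ee_pos: [0.5209, 0.1904, 0.3311]
tcp_rot: [-3.141, 0.0, 1.447]
wrist_force: [-0.2, 0.0, 0.0]
gripper_width: 0.0854
finger_force: 0.0
```

Emit:
drive_tool([
  [1, [0, 0, 0], [0, 0, -1]],
  [1, [0, 0, 0], [0, 0, -1]],
  [1, [0, 0, 0], [0, 0, -1]],
  [1, [0, 0, 0], [0, 0, -1]],
  [1, [0, 0, 0], [0, 0, -1]],
  [1, [0, 0, 0], [0, 0, -1]],
  [1, [0, 0, 0], [0, 0, -1]],
  [1, [0, 0, 0], [0, 0, -1]],
  [1, [0, 0, 0], [0, 0, -1]],
  [1, [0, 0, 0], [0, 0, -1]],
  [1, [0, 0, 0], [0, 0, -1]],
  [1, [0, 0, 0], [0, 0, -1]],
])

```text
clock: 4.35
ee_pos: [0.5209, 0.1904, 0.3311]
tcp_rot: [-3.141, -0.0, 2.494]
wrist_force: [0.7, -0.9, 1.0]
gripper_width: 0.0854
finger_force: 0.0
```

Emit:
drive_tool([
  [1, [0, 0, 0], [0, 0, -1]],
  [1, [0, 0, 0], [0, 0, -1]],
  [1, [0, 0, 0], [0, 0, -1]],
  [1, [0, 0, 0], [0, 0, -1]],
  [1, [0, 0, 0], [0, 0, -1]],
  [1, [0, 0, 0], [0, 0, -1]],
  [1, [0, 0, 0], [0, 0, -1]],
  [1, [0, 0, 0], [0, 0, -1]],
  [1, [0, 0, 0], [0, 0, -1]],
  [1, [0, 0, 0], [0, 0, -1]],
  [1, [0, 0, 0], [0, 0, -1]],
])

```text
clock: 5.45
ee_pos: [0.5209, 0.1904, 0.3311]
tcp_rot: [-3.142, -0.0, -2.829]
wrist_force: [0.5, 0.3, -0.6]
gripper_width: 0.0856
finger_force: 0.0
```

```bash
python3 - <<'E'
from h import *
d=snap('wrist','w1'); i=cv2.imread('pics/w1.png'); cv2.imwrite('pics/w1b.png',cv2.resize(i,(800,600),interpolation=cv2.INTER_CUBIC))
s=env.state(); print(s['ee_pos'],s['tcp_rot'],s['joint_pos'])
E
```

```text
[0.52093385 0.19038763 0.33110882] [ 3.14156608e+00 -4.29359709e-04 -2.82378701e+00] [ 2.95723572e-01  2.56347451e-01  1.68688343e+00  1.83431754e-05
  1.19879162e+00 -1.59288506e+00]
```

View pics/w1b.png

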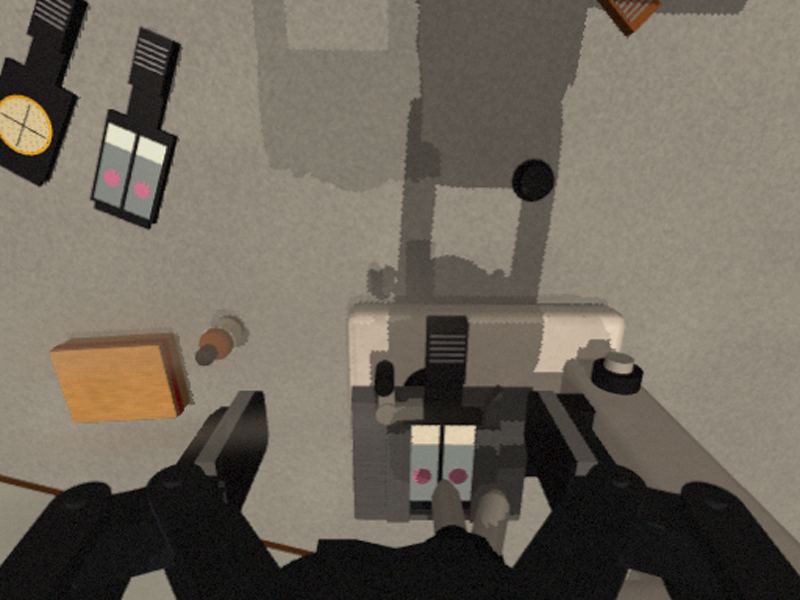

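Wrist view: the stage carrier's tail end is at about (447,317), the clamp knob at (384,380) and the pivot at (386,412). Two slides are under the lenses and there is free bench in front. I'll enlarge it.

```bash
python3 - <<'E'
from h import *
i=cv2.imread('pics/w1.png'); cv2.imwrite('pics/w1c.png',cv2.resize(i[192:342,215:415],(800,600),interpolation=cv2.INTER_CUBIC))
E
```

```text
(no output)
```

View pics/w1c.png

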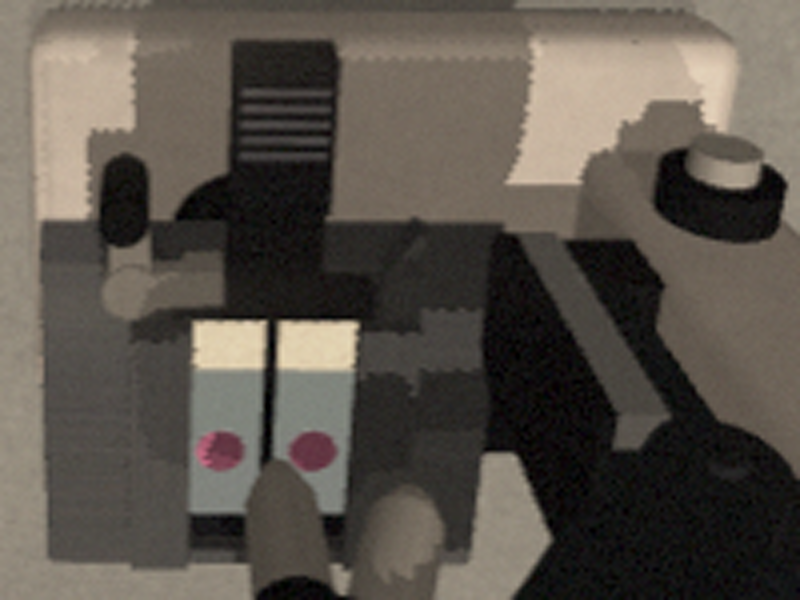

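```bash
python3 - <<'E'
from h import *
np.set_printoptions(precision=4,suppress=True)
d=load('w1')
off=lambda q:np.array(q)/4+[215,192]
L=np.array([[-.064,-.075,.15],[.069,-.075,.15],[.069,.075,.15],[-.064,.075,.15],[-.13,-.015,.15],[-.13,.015,.15],[-.095,-.045,.1985],[-.055,-.045,.167]])
uv=off([(42,222),(50,562),(470,562),(505,225),(233,42),(338,42),(124,224),(132,292)])
p,r=fit(d,L,uv,[.67,.28,.3,0]);print(p,r)
for sel in ([0,1,2,3],[4,5,6,7]): print(fit(d,L[sel],uv[sel],[.67,.28,.3,0]))
C=[[.05,.032,.008],[.05,-.032,.008],[-.05,-.032,.008],[-.05,.032,.008]]
w=lambda q:np.array(q)/1.5625
print(fit(d,C,w([(150,228),(92,201),(118,111),(177,136)])[[1,0,3,2]],[.547,-.08,-.08,0]))
c,s=np.cos(p[2]),np.sin(p[2]); 
def M(x,y): return np.array([p[0]+c*x-s*y,p[1]+s*x+c*y])
k=M(-.095,-.045); print(k,M(-.055,-.085)); 
plan([*k,.25],p[2]+np.pi*1.25)
E
```

```text
[0.6696 0.2788 0.3082] [2.541  0.7005 0.7923 2.1193 1.4148 1.33   1.1573 1.1064]
(array([0.6674, 0.2779, 0.3067]), array([1.5662, 0.9321, 0.7629, 2.2607]))
(array([0.6713, 0.2783, 0.2976]), array([0.3687, 0.6747, 1.1493, 0.629 ]))
(array([ 0.5452, -0.077 ,  0.7924]), array([59.7638,  9.8889, 68.4784,  3.9361]))
[0.5927 0.2071] [0.643  0.1811]
turn rz total -8.89 shift total [-0.957 -1.122  1.622]
```

Emit:
drive_tool([
  [0.35, [0, 0, 0], [0, 0, -0.988]],
  [0.35, [0, 0, 0], [0, 0, -0.988]],
  [0.35, [0, 0, 0], [0, 0, -0.988]],
  [0.35, [0, 0, 0], [0, 0, -0.988]],
  [0.35, [0, 0, 0], [0, 0, -0.988]],
  [0.35, [0, 0, 0], [0, 0, -0.988]],
  [0.35, [0, 0, 0], [0, 0, -0.988]],
  [0.35, [0, 0, 0], [0, 0, -0.988]],
  [0.35, [0, 0, 0], [0, 0, -0.988]],
])

```text
clock: 6.4
ee_pos: [0.5209, 0.1904, 0.3311]
tcp_rot: [3.141, -0.0, -2.055]
wrist_force: [0.2, -1.0, 0.4]
gripper_width: 0.0303
finger_force: 0.0
```

Emit:
drive_tool([
  [0.35, [-0.319, -0.374, 0.541], [0, 0, 0]],
  [0.35, [-0.319, -0.374, 0.541], [0, 0, 0]],
  [0.35, [-0.319, -0.374, 0.54], [0, 0, 0]],
  [0.35, [0, 0, 0], [0, 0, 0]],
])

```text
clock: 6.8
ee_pos: [0.5935, 0.2064, 0.2459]
tcp_rot: [3.138, -0.003, -2.059]
wrist_force: [-0.7, 0.1, 0.5]
gripper_width: 0.03
finger_force: 0.0
```

```bash
python3 - <<'E'
from h import *
d=snap('wrist','w2'); i=cv2.imread('pics/w2.png'); cv2.imwrite('pics/w2b.png',cv2.resize(i[150:384,100:412],(800,600),interpolation=cv2.INTER_CUBIC))
s=env.state(); print(s['ee_pos'],s['tcp_rot'],s['joint_pos'],s['gripper_width'])
E
```

```text
[0.59274753 0.2062929  0.24780102] [ 3.13884349e+00 -2.70465680e-03 -2.05884461e+00] [ 2.86626627e-01  4.35420196e-01  1.62859331e+00 -1.11934195e-05
  1.08143569e+00 -2.36690875e+00] 0.029946987263405445
```

View pics/w2b.png

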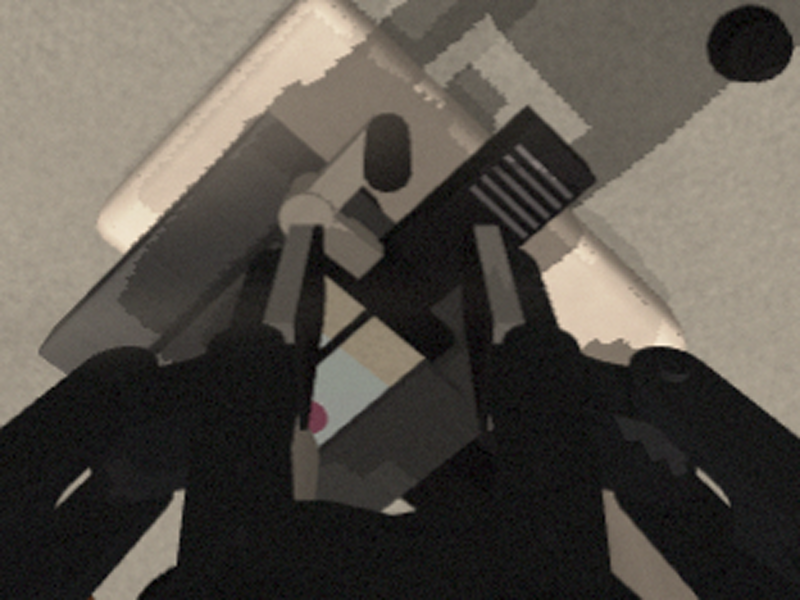

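The knob top is at about (387,168) in the crop, ahead of and between the open fingers. I'll check its position.

```bash
python3 - <<'E'
from h import *
d=load('w2')
o=lambda u:np.array(u)/2.5641+[100,150]
print(px2w(d,o((387,168)),.1985),px2w(d,o((306,208)),.167), px2w(d,o([(595,178),(528,106)]),.158))
m=(.670,.279,.306);c,s=np.cos(m[2]),np.sin(m[2])
for x,y in((-.095,-.045),(-.055,-.045),(-.13,.015),(-.13,-.015)):print(m[0]+c*x-s*y,m[1]+s*x+c*y)
plan([.5927,.2065,.174])
E
```

```text
[[0.59379727 0.20434244 0.1985    ]] [[0.63038579 0.21654337 0.167     ]] [[0.54240145 0.25602275 0.158     ]
 [0.55161938 0.22216485 0.158     ]]
0.5929692218942152 0.2074719689602926
0.6311110691949804 0.2195218438345438
0.541520293194669 0.2541410993964706
0.5505576993503574 0.2255347139208967
turn rz total -0.0 shift total [-0.003  0.003  1.476]
```

Emit:
drive_tool([
  [0.35, [0, 0.01, 0.5], [0, 0, 0]],
  [0.35, [0, 0, 0.5], [0, 0, 0]],
  [0.35, [0, 0, 0.47], [0, 0, 0]],
  [0.25, [0, 0, 0], [0, 0, 0]],
  [0.25, [0, 0, 0], [0, 0, 0]],
])

```text
clock: 7.35
ee_pos: [0.5926, 0.2068, 0.1779]
tcp_rot: [-3.141, 0.0, -2.058]
wrist_force: [0.7, -0.1, 0.8]
gripper_width: 0.0214
finger_force: 0.0
```

Emit:
drive_tool([
  [0.25, [0.09, -0.107, 0], [0, 0, 0]],
  [0.25, [0.07, -0.121, 0], [0, 0, 0]],
  [0.25, [0.048, -0.131, 0], [0, 0, 0]],
  [0.25, [0.024, -0.137, 0], [0, 0, 0]],
  [0.25, [0, -0.14, 0], [0, 0, 0]],
  [0.25, [-0.024, -0.137, 0], [0, 0, 0]],
  [0.25, [-0.048, -0.131, 0], [0, 0, 0]],
  [0.25, [-0.07, -0.121, 0], [0, 0, 0]],
  [0.25, [-0.09, -0.107, 0], [0, 0, 0]],
  [0.25, [-0.05, -0.046, 0], [0, 0, 0]],
  [0.25, [0, 0, 0], [0, 0, 0]],
])

```text
clock: 8.45
ee_pos: [0.6465, 0.1818, 0.1766]
tcp_rot: [-3.141, 0.0, -2.057]
wrist_force: [-0.7, -0.3, 0.5]
gripper_width: 0.0215
finger_force: 0.0
```

Emit:
drive_tool([
  [0.25, [-0.05, -0.05, 0], [0, 0, 0]],
  [0.25, [-0.03, -0.03, 0], [0, 0, 0]],
  [0.25, [0, 0, 0], [0, 0, 0]],
])

```text
clock: 8.75
ee_pos: [0.6509, 0.1833, 0.1766]
tcp_rot: [3.141, -0.001, -2.057]
wrist_force: [-4.4, 0.6, 1.1]
gripper_width: 0.0215
finger_force: 1.8
```

Emit:
drive_tool([
  [0.35, [0.03, 0.03, -0.3], [0, 0, 0]],
  [0.35, [0, 0, -0.7], [0, 0, 0]],
  [0.35, [0, 0, -0.8], [0, 0, 0]],
  [0.6, [0.4, 0.4, 0], [0, 0, 0.99]],
  [0.6, [0.4, 0.4, 0], [0, 0, 0.99]],
  [0.6, [0.2, 0.2, 0], [0, 0, 0.99]],
  [0.6, [0, 0, 0], [0, 0, 0.99]],
  [0.6, [0, 0, 0], [0, 0, 0.99]],
  [0.6, [0, 0, 0], [0, 0, 0.99]],
  [0.6, [0, 0, 0], [0, 0, 0.99]],
  [0.6, [0, 0, 0], [0, 0, 0.99]],
  [0.6, [0, 0, 0], [0, 0, 0.99]],
])

```text
clock: 9.95
ee_pos: [0.5809, 0.1664, 0.2682]
tcp_rot: [-3.141, 0.002, -2.838]
wrist_force: [-0.3, -0.3, 0.0]
gripper_width: 0.0514
finger_force: 0.0
```

```bash
python3 - <<'E'
from h import *
d=snap('wrist','w3'); i=cv2.imread('pics/w3.png'); cv2.imwrite('pics/w3b.png',cv2.resize(i[60:360,56:456],(800,600),interpolation=cv2.INTER_CUBIC))
s=env.state(); print(s['ee_pos'],s['tcp_rot'],s['gripper_width'])
E
```

```text
[0.58092717 0.16644464 0.26813092] [-3.14138643e+00  1.92569989e-03 -2.84379227e+00] 0.05132710359321999
```

View pics/w3b.png

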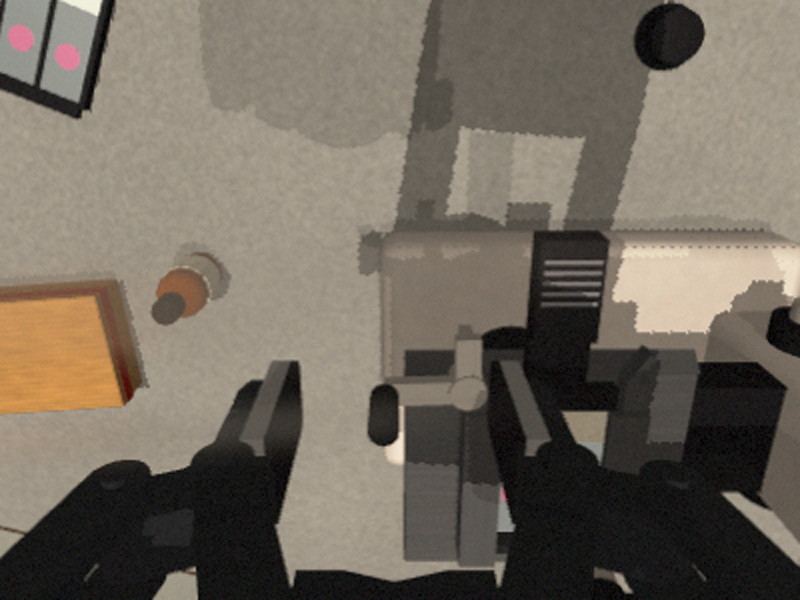

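The clamp is open: its handle runs across from the pivot (468,392) to the knob (384,415). The tail grip is centred at about (572,285), with its end at row 232.

```bash
python3 - <<'E'
from h import *
d=load('w3')
o=lambda u:np.array(u)/2+[56,60]
m=(.670,.279,.306);c,s=np.cos(m[2]),np.sin(m[2])
def inv(P): q=P[:,:2]-np.array(m[:2]); return np.c_[q[:,0]*c+q[:,1]*s,-q[:,0]*s+q[:,1]*c]*1000
for uv,z in (([(541,286),(603,286),(572,286)],.166),([(532,233),(604,233)],.150),([(468,392)],.167),([(384,425)],.1985)): print(inv(px2w(d,o(uv),z)).round(1))
x,y=-.108,.0
plan([m[0]+c*x-s*y,m[1]+s*x+c*y,.2],m[2]-np.pi)
E
```

```text
[[-108.1  -14.7]
 [-108.1   13. ]
 [-108.1   -0.9]]
[[-128.1  -16.7]
 [-128.1   16.6]]
[[-54.4 -45.4]]
[[-58.  -84.9]]
turn rz total -0.094 shift total [-0.217  1.61   1.363]
```

Emit:
drive_tool([
  [0.6, [-0.1, 0.8, 0.3], [0, 0, -0.094]],
  [0.6, [-0.117, 0.8, 0.3], [0, 0, 0]],
  [0.6, [0, 0, 0.6], [0, 0, 0]],
  [0.6, [0, 0, 0.6], [0, 0, 0]],
  [0.6, [0, 0, 0.4], [0, 0, 0]],
  [0.6, [0, 0, 0.12], [0, 0, 0]],
  [0, [0, 0, 0], [0, 0, 0]],
  [0, [0, 0, 0], [0, 0, 0]],
  [0, [0, 0, 0], [0, 0, 0]],
  [0, [0, 0, 0], [0, 0, 0]],
])

```text
clock: 11.0
ee_pos: [0.567, 0.2461, 0.1519]
tcp_rot: [3.141, 0.002, -2.826]
wrist_force: [-0.1, -0.5, 1.4]
gripper_width: 0.0285
finger_force: 61.3
```

Emit:
drive_tool([
  [0, [0.15, 0, 0], [0, 0, 0]],
  [0, [0.25, 0, 0], [0, 0, 0]],
  [0, [0.25, 0, 0], [0, 0, 0]],
  [0, [0.25, 0, 0], [0, 0, 0]],
  [0, [0.25, 0, 0], [0, 0, 0]],
  [0, [0.25, 0, 0], [0, 0, 0]],
  [0, [0.25, 0, 0], [0, 0, 0]],
  [0, [0.25, 0, 0], [0, 0, 0]],
  [0, [0.25, 0, 0], [0, 0, 0]],
  [0, [0.25, 0, 0], [0, 0, 0]],
  [0, [0.25, 0, 0], [0, 0, 0]],
  [0, [0.25, 0, 0], [0, 0, 0]],
])

```text
clock: 12.2
ee_pos: [0.4273, 0.2005, 0.1506]
tcp_rot: [-3.142, -0.0, -2.826]
wrist_force: [-1.1, -0.5, 0.0]
gripper_width: 0.0283
finger_force: 61.0
```

```bash
python3 - <<'E'
from h import *
d=snap('wrist','w4'); i=cv2.imread('pics/w4.png'); cv2.imwrite('pics/w4b.png',cv2.resize(i,(800,600),interpolation=cv2.INTER_CUBIC))
s=env.state(); print(s['ee_pos'],s['tcp_rot'],s['gripper_width'],s['joint_pos'])
plan([.43,.0,.27]); plan([.45,-.22,.27])
E
```

```text
[0.42522822 0.19980321 0.15039605] [-3.14148377e+00 -2.44921564e-03 -2.82638683e+00] 0.028340835742091924 [ 3.74691316e-01  3.46058150e-01  2.07981946e+00  5.61070639e-05
  7.18166400e-01 -1.51135326e+00]
turn rz total -0.0 shift total [ 1.148 -3.829 -2.392]
turn rz total -0.0 shift total [ 2.132 -8.136 -2.392]
```

View pics/w4b.png

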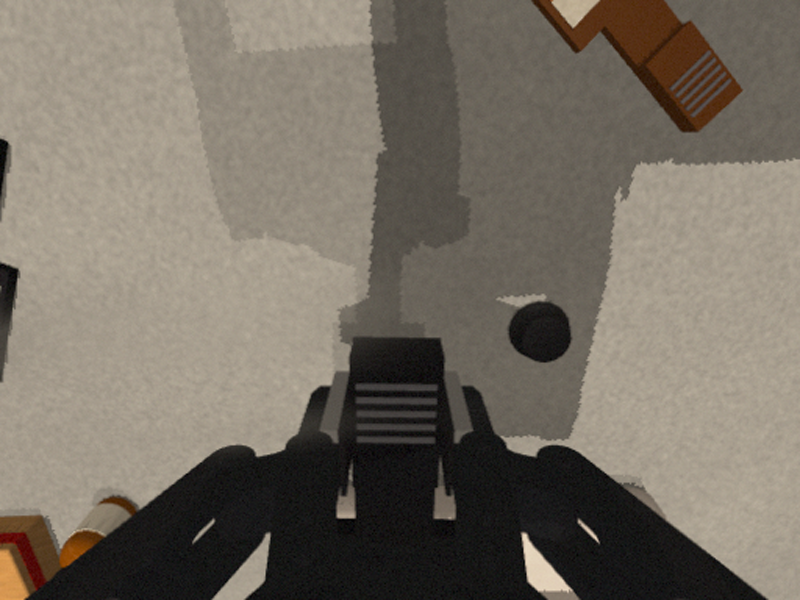

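Emit:
drive_tool([
  [0, [0, 0, -0.5], [0, 0, 0]],
  [0, [0, 0, -0.9], [0, 0, 0]],
  [0, [0, 0, -0.9], [0, 0, 0]],
  [0, [0, 0, -0.9], [0, 0, 0]],
  [0, [0, 0, -0.9], [0, 0, 0]],
  [0, [0, 0, -0.9], [0, 0, 0]],
])

```text
clock: 12.85
ee_pos: [0.428, 0.2007, 0.4028]
tcp_rot: [3.142, 0.0, -2.826]
wrist_force: [1.7, -0.2, -0.8]
gripper_width: 0.0284
finger_force: 61.0
```

Emit:
drive_tool([
  [0, [0.185, -0.6, 0], [0, 0, 0]],
  [0, [0.185, -0.8, 0], [0, 0, 0]],
  [0, [0.185, -0.85, 0], [0, 0, 0]],
  [0, [0.185, -0.85, 0], [0, 0, 0]],
  [0, [0.185, -0.85, 0], [0, 0, 0]],
  [0, [0.185, -0.85, 0], [0, 0, 0]],
  [0, [0.185, -0.85, 0], [0, 0, 0]],
  [0, [0.185, -0.85, 0], [0, 0, 0]],
  [0, [0.185, -0.85, 0], [0, 0, 0]],
  [0, [0.185, -0.85, 0], [0, 0, 0]],
  [0, [0.185, -0.85, 0], [0, 0, 0]],
  [0, [0.185, -0.91, 0], [0, 0, 0]],
])

```text
clock: 14.05
ee_pos: [0.477, -0.3086, 0.4007]
tcp_rot: [3.141, 0.0, -2.827]
wrist_force: [1.3, -0.8, -0.6]
gripper_width: 0.0286
finger_force: 61.0
```

Emit:
drive_tool([
  [0, [0, 0, 0], [0, 0, 0.98]],
  [0, [0, 0, 0], [0, 0, 0.98]],
  [0, [0, 0, 0], [0, 0, 0.98]],
  [0, [0, 0, 0], [0, 0, 0.98]],
  [0, [0, 0, 0], [0, 0, 0.98]],
  [0, [0, 0, 0], [0, 0, 0.98]],
  [0, [0, 0, 0], [0, 0, 0.98]],
  [0, [0, 0, 0], [0, 0, 0.98]],
  [0, [0, 0, 0], [0, 0, 0]],
])

```text
clock: 14.95
ee_pos: [0.4772, -0.3069, 0.4006]
tcp_rot: [3.142, -0.0, 2.771]
wrist_force: [-0.1, -0.1, -0.6]
gripper_width: 0.0285
finger_force: 61.0
```

```bash
python3 - <<'E'
from h import *
d=snap('wrist','w5'); i=cv2.imread('pics/w5.png'); cv2.imwrite('pics/w5b.png',cv2.resize(i,(800,600),interpolation=cv2.INTER_CUBIC))
s=env.state(); print(s['ee_pos'],s['tcp_rot'],s['gripper_width'],s['wrist_force'])
E
```

```text
[ 0.47723108 -0.30687439  0.40054806] [ 3.14150270e+00 -2.34295727e-04  2.77431332e+00] 0.028318946373633726 [-0.95744368 -0.29108753  0.45977872]
```

View pics/w5b.png

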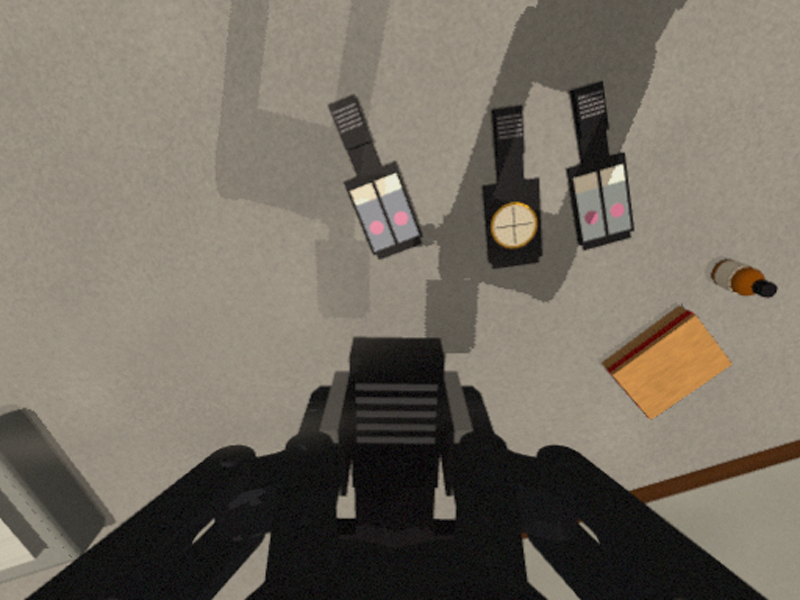

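This view shows all three bench carriers, with the calibration at (513,220) and the slide carriers at (380,190) and (600,180). The rack is hidden behind the gripper, so I'll shift sideways.

Emit:
drive_tool([
  [0, [0.2, 0.8, 0], [0, 0, 0]],
  [0, [0.2, 0.8, 0], [0, 0, 0]],
  [0, [0.2, 0.8, 0], [0, 0, 0]],
  [0, [0.2, 0.8, 0], [0, 0, 0]],
  [0, [0.2, 0.8, 0], [0, 0, 0]],
  [0, [0, 0, 0], [0, 0, 0]],
  [0, [0, 0, 0], [0, 0, 0]],
])

```text
clock: 15.7
ee_pos: [0.5029, -0.1016, 0.4008]
tcp_rot: [-3.141, 0.0, 2.777]
wrist_force: [0.8, -0.6, -0.6]
gripper_width: 0.0286
finger_force: 61.0
```

```bash
python3 - <<'E'
from h import *
d=snap('wrist','w6'); i=cv2.imread('pics/w6.png'); 
m=(.698,-.394,-.368);c,s=np.cos(m[2]),np.sin(m[2])
print(w2px(d,[[m[0]+c*x-s*y,m[1]+s*x+c*y,z] for x,y,z in((-.0625,-.05,0),(-.0625,.05,0),(.0625,.05,.109))]))
cv2.imwrite('pics/w6b.png',cv2.resize(i[164:344,0:240],(800,600),interpolation=cv2.INTER_CUBIC))
E
```

```text
[[132.61669436 245.97092657]
 [180.08312821 246.16455849]
 [171.79960553 333.4068447 ]]
```

View pics/w6b.png

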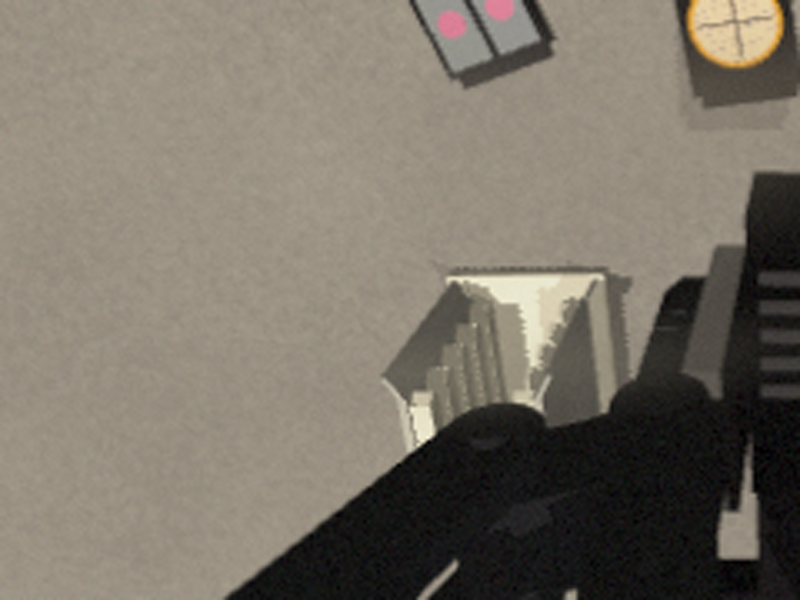

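```bash
python3 - <<'E'
from h import *
np.set_printoptions(precision=4,suppress=True)
d=load('w6'); o=lambda u:np.array(u)/3.3333+[0,164]
b=px2w(d,o([(447,273),(606,272)]),.002); t=px2w(d,o([(384,376),(548,378)]),.109)
for P in(b,t):
    v=P[1]-P[0]; print(P[:,:2],np.linalg.norm(v),'yaw',np.arctan2(v[1],v[0])-np.pi/2,'mid',P.mean(0))
m=(.698,-.394,-.368);c,s=np.cos(m[2]),np.sin(m[2])
q=np.vstack([b,t])[:,:2]-np.array(m[:2]); print(np.c_[q[:,0]*c+q[:,1]*s,-q[:,0]*s+q[:,1]*c]*1000)
d=load('t0')
for u,z in(((577,215),0.003),((631,234),0.003)): print(u)
E
```

```text
[[ 0.6219 -0.4139]
 [ 0.6569 -0.32  ]] 0.10020125219956923 yaw -0.3563207255608287 mid [ 0.6394 -0.3669  0.002 ]
[[ 0.6251 -0.4066]
 [ 0.6569 -0.3264]] 0.08624813608947554 yaw -0.3766131804784416 mid [ 0.641  -0.3665  0.109 ]
[[-63.8241 -45.924 ]
 [-64.9944  54.2704]
 [-63.4401 -37.9954]
 [-62.6972  48.2496]]
(577, 215)
(631, 234)
```

Emit:
drive_tool([
  [0, [-0.2, -0.794, 0], [0, 0, 0]],
  [0, [-0.2, -0.794, 0], [0, 0, 0]],
  [0, [-0.2, -0.794, 0], [0, 0, 0]],
  [0, [-0.2, -0.794, 0], [0, 0, 0]],
  [0, [-0.2, -0.794, 0], [0, 0, 0]],
])

```text
clock: 16.25
ee_pos: [0.4767, -0.3085, 0.4006]
tcp_rot: [-3.141, 0.0, 2.772]
wrist_force: [-0.1, -0.1, -0.7]
gripper_width: 0.0281
finger_force: 61.0
```

Emit:
drive_tool([
  [0, [0, 0, 0.6], [0, 0, 0]],
  [0, [0, 0, 0.85], [0, 0, 0]],
  [0, [0, 0, 0.85], [0, 0, 0]],
  [0, [0, 0, 0.85], [0, 0, 0]],
  [0, [0, 0, 0.85], [0, 0, 0]],
  [0, [0, 0, 0.85], [0, 0, 0]],
  [0, [0, 0, 0.85], [0, 0, 0]],
  [0, [0, 0, 0.8], [0, 0, 0]],
  [0, [0, 0, 0.3], [0, 0, 0]],
  [0, [0, 0, 0], [0, 0, 0]],
  [0, [0, 0, 0], [0, 0, 0]],
])

```text
clock: 17.35
ee_pos: [0.4777, -0.3065, 0.061]
tcp_rot: [-3.142, -0.0, 2.772]
wrist_force: [0.2, 0.2, -0.1]
gripper_width: 0.0288
finger_force: 61.0
```

```bash
cat >> h.py <<'E'
RK=(.6977,-.3888,-.366); MS=(.670,.279,.306)
def W(m,x,y): c,s=np.cos(m[2]),np.sin(m[2]); return [m[0]+c*x-s*y,m[1]+s*x+c*y]
def inv(m,P): c,s=np.cos(m[2]),np.sin(m[2]); q=np.atleast_2d(P)[:,:2]-np.array(m[:2]); return np.c_[q[:,0]*c+q[:,1]*s,-q[:,0]*s+q[:,1]*c]*1000
E
python3 - <<'E'
from h import *
d=snap('scene','s1'); i=cv2.imread('pics/s1.png'); cv2.imwrite('pics/s1b.png',cv2.resize(i[100:220,200:360],(800,600),interpolation=cv2.INTER_CUBIC))
s=env.state(); print(inv(RK,s['ee_pos']),s['ee_pos'],s['tcp_rot'])
plan([*W(RK,-.233,0),.0455],RK[2]+np.pi)
E
```

```text
[[-234.38274495   -1.85541569]] [ 0.47817726 -0.30665087  0.06164847] [-3.14120033e+00  1.27804148e-03  2.77216601e+00]
turn rz total -0.039 shift total [-0.028  0.037  0.323]
```

View pics/s1b.png

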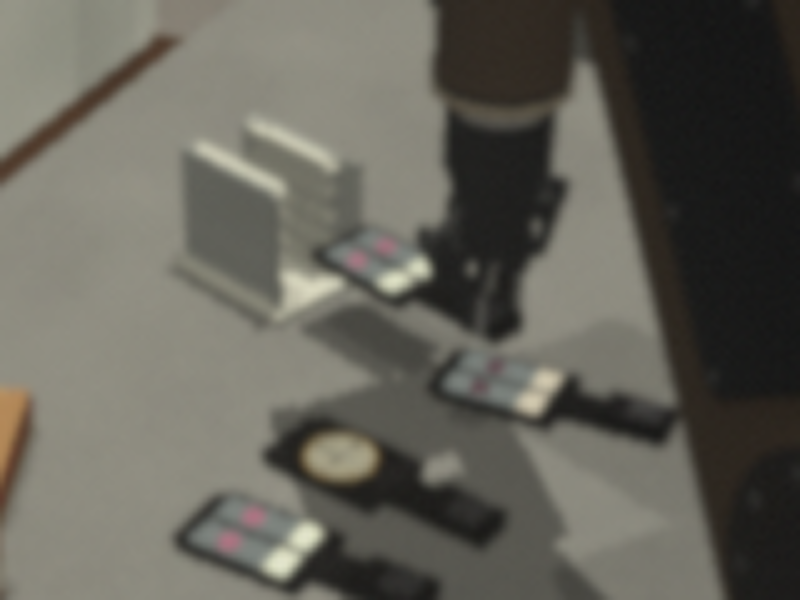

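Emit:
drive_tool([
  [0, [0, 0.037, 0.3], [0, 0, -0.04]],
  [0, [-0.1, 0, 0.023], [0, 0, 0]],
  [0, [-0.15, 0, 0], [0, 0, 0]],
  [0, [-0.15, 0, 0], [0, 0, 0]],
  [0, [-0.15, 0, 0], [0, 0, 0]],
  [0, [-0.15, 0, 0], [0, 0, 0]],
  [0, [-0.15, 0, 0], [0, 0, 0]],
  [0, [0, 0, 0], [0, 0, 0]],
])

```text
clock: 18.2
ee_pos: [0.5195, -0.3196, 0.0447]
tcp_rot: [-3.141, 0.001, 2.776]
wrist_force: [1.3, -0.4, -1.3]
gripper_width: 0.0283
finger_force: 61.0
```

Emit:
drive_tool([
  [0, [-0.2, 0, 0], [0, 0, 0]],
  [0, [-0.2, 0, 0], [0, 0, 0]],
  [0, [-0.2, 0, 0], [0, 0, 0]],
  [0, [-0.2, 0, 0], [0, 0, 0]],
  [0, [-0.2, 0, 0], [0, 0, 0]],
  [0, [-0.2, 0, 0], [0, 0, 0]],
  [0, [-0.2, 0, 0], [0, 0, 0]],
  [0, [0, 0, 0], [0, 0, 0]],
])

```text
clock: 19.0
ee_pos: [0.5851, -0.3447, 0.0446]
tcp_rot: [-3.141, 0.001, 2.776]
wrist_force: [-0.4, -0.6, -0.1]
gripper_width: 0.0287
finger_force: 61.1
```

```bash
python3 - <<'E'
from h import *
s=env.state(); print(inv(RK,s['ee_pos']),s['ee_pos'],s['tcp_rot'],s['wrist_force'],s['wrist_torque'])
E
```

```text
[[-120.96076931    0.90159506]] [ 0.58507357 -0.34466829  0.04459466] [-3.14134781e+00  1.24573419e-03  2.77626474e+00] [-0.37397077 -0.56861127 -0.1025845 ] [ 0.04594783 -0.01736403 -0.05677552]
```

Smooth so far, with about 13 mm remaining. I'll push in small steps until contact shows.

Emit:
drive_tool([
  [0, [-0.1, 0, 0], [0, 0, 0]],
  [0, [-0.08, 0, 0], [0, 0, 0]],
  [0, [-0.06, 0, 0], [0, 0, 0]],
  [0, [0, 0, 0], [0, 0, 0]],
])

```text
clock: 19.4
ee_pos: [0.5946, -0.3482, 0.0444]
tcp_rot: [3.141, -0.001, 2.776]
wrist_force: [-2.4, 1.1, -1.0]
gripper_width: 0.0284
finger_force: 61.1
```

Emit:
drive_tool([
  [0, [-0.03, 0, 0], [0, 0, 0]],
  [0, [-0.03, 0, 0], [0, 0, 0]],
  [0, [0, 0, 0], [0, 0, 0]],
])

```text
clock: 19.7
ee_pos: [0.595, -0.3483, 0.044]
tcp_rot: [3.141, -0.005, 2.776]
wrist_force: [-15.1, 3.3, 5.6]
gripper_width: 0.0286
finger_force: 61.8
```

Emit:
drive_tool([
  [0.6, [0.02, 0, 0], [0, 0, 0]],
  [0.6, [0, 0, 0], [0, 0, 0]],
  [0.6, [0, 0, 0], [0, 0, 0]],
  [0.6, [0, 0, 0], [0, 0, 0]],
  [0.6, [0, 0, -0.6], [0, 0, 0]],
  [0.6, [0, 0, -0.9], [0, 0, 0]],
  [0.6, [0, 0, -0.9], [0, 0, 0]],
  [0.6, [0, 0, -0.9], [0, 0, 0]],
  [0.6, [0, 0, -0.9], [0, 0, 0]],
])

```text
clock: 20.6
ee_pos: [0.5966, -0.3489, 0.2566]
tcp_rot: [-3.142, 0.0, 2.776]
wrist_force: [0.6, 0.3, -0.5]
gripper_width: 0.0511
finger_force: 0.0
```

Emit:
drive_tool([
  [0.6, [0.72, 0.487, -0.2], [0, 0, 0]],
  [0.6, [0.72, 0.487, -0.2], [0, 0, 0]],
  [0.6, [0.72, 0.487, -0.2], [0, 0, 0]],
  [0.6, [0.72, 0.487, -0.2], [0, 0, 0]],
  [0.6, [0.72, 0.487, -0.2], [0, 0, 0]],
  [0.6, [0, 0, 0], [0, 0, -0.81]],
  [0.6, [0, 0, 0], [0, 0, -0.81]],
  [0.6, [0, 0, 0], [0, 0, 0]],
  [0.6, [0, 0, 0], [0, 0, 0]],
])

```text
clock: 21.5
ee_pos: [0.4722, -0.1711, 0.3046]
tcp_rot: [-3.142, 0.0, 2.915]
wrist_force: [0.4, 1.1, 0.0]
gripper_width: 0.0514
finger_force: 0.0
```

```bash
python3 - <<'E'
from h import *
d=snap('wrist','w7'); i=cv2.imread('pics/w7.png'); cv2.imwrite('pics/w7b.png',cv2.resize(i,(800,600),interpolation=cv2.INTER_CUBIC))
d=snap('scene','s2')
s=env.state(); print(s['ee_pos'],s['tcp_rot'],s['wrist_force'])
E
```

```text
[ 0.47218709 -0.17116291  0.30442365] [ 3.14153368e+00 -1.53229854e-04  2.91547274e+00] [ 0.56195977  0.20596105 -0.00572389]
```

View pics/w7b.png

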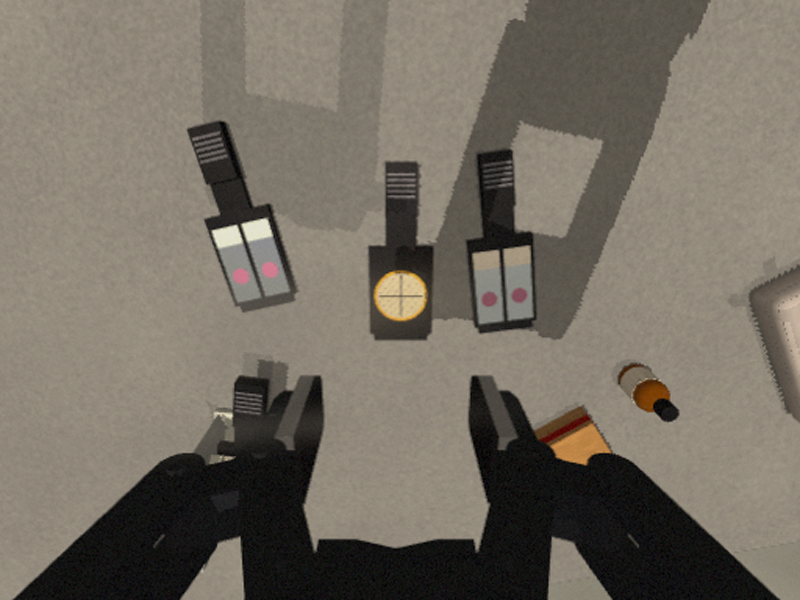

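The calibration carrier is upright at centre with its plate over (370–432, 247–339) and its tail end at (403,163). The other two lie on either side, and carrier0's tail shows in the rack at (250,395).

```bash
python3 - <<'E'
from h import *
np.set_printoptions(precision=4,suppress=True)
d=load('w7')
C=[[-.05,-.032,.008],[-.05,.032,.008],[.05,-.032,.004],[.05,.032,.004],[-.13,-.015,.016],[-.13,.015,.016]]
P=dict(cal=[(370,247),(432,247),(370,339),(432,339),(387,163),(418,163)],A=[(468,240),(532,233),(478,332),(537,325),(478,154),(513,150)],B=[(206,220),(270,206),(242,310),(296,294),(188,127),(226,121)])
for n,u in P.items():
    p,r=fit(d,C,np.array(u)/1.5625,[.5,-.2,0,0]); print(n,p,r)
    if n=='cal': plan([*W(p,-.108,0),.1],p[2]+np.pi)
print(px2w(d,np.array([(401,296)])/1.5625,.008))
E
```

```text
cal [ 0.535  -0.1793 -0.2286] [0.7405 1.4952 0.4113 0.5278 0.8338 0.5714]
turn rz total 0.028 shift total [0.9   0.126 4.088]
A [ 0.5475 -0.076  -0.0755] [1.0735 0.9273 1.022  0.2283 0.5501 0.8039]
B [ 0.4674 -0.3134 -0.0168] [0.7874 0.881  1.7547 4.2299 1.3091 2.378 ]
[[ 0.5351 -0.1796  0.008 ]]
```

Emit:
drive_tool([
  [0.6, [0.3, 0.042, 0], [0, 0, 0.028]],
  [0.6, [0.3, 0.042, 0.5], [0, 0, 0]],
  [0.6, [0.3, 0.042, 0.9], [0, 0, 0]],
  [0.6, [0, 0, 0.9], [0, 0, 0]],
  [0.6, [0, 0, 0.9], [0, 0, 0]],
  [0.6, [0, 0, 0.9], [0, 0, 0]],
  [0.6, [0, 0, 0.9], [0, 0, 0]],
  [0.6, [0, 0, 0.6], [0, 0, 0]],
  [0.6, [0, 0, 0.3], [0, 0, 0]],
  [0.6, [0, 0, 0.08], [0, 0, 0]],
  [0.6, [0, 0, 0], [0, 0, 0]],
])

```text
clock: 22.7
ee_pos: [0.429, -0.1546, 0.0055]
tcp_rot: [3.141, -0.001, 2.914]
wrist_force: [-0.0, 0.0, 0.4]
gripper_width: 0.0513
finger_force: 0.0
```

Emit:
drive_tool([
  [0, [0, 0, 0], [0, 0, 0]],
  [0, [0, 0, 0], [0, 0, 0]],
  [0, [0, 0, 0], [0, 0, 0]],
  [0, [0, 0, 0], [0, 0, 0]],
])

```text
clock: 23.1
ee_pos: [0.4302, -0.1551, 0.0068]
tcp_rot: [-3.141, 0.002, 2.915]
wrist_force: [-2.0, -0.3, 8.0]
gripper_width: 0.0284
finger_force: 58.7
```

```bash
python3 - <<'E'
from h import *
snap('wrist','w8')
s=env.state(); print(s['ee_pos'],s['tcp_rot'],s['gripper_width'],s['wrist_force'],inv((.535,-.1793,-.2286),s['ee_pos']))
E
```

```text
[ 0.4301964  -0.15507348  0.00685282] [-3.14123706e+00  1.90416566e-03  2.91469862e+00] 0.028586468079133565 [-3.39756325 -0.15192331  8.46560076] [[-107.56716312   -0.15371854]]
```

Emit:
drive_tool([
  [0, [0, 0, -0.2], [0, 0, 0]],
  [0, [0, 0, -0.5], [0, 0, 0]],
  [0, [0, 0, -0.8], [0, 0, 0]],
  [0, [0, 0, -0.9], [0, 0, 0]],
  [0, [0, 0, -0.9], [0, 0, 0]],
  [0, [0, 0, -0.9], [0, 0, 0]],
  [0, [0, 0, -0.7], [0, 0, 0]],
  [0, [-0.07, 0.5, 0], [0, 0, 0]],
  [0, [-0.07, 0.85, 0], [0, 0, 0]],
  [0, [-0.07, 0.95, 0], [0, 0, 0]],
  [0, [-0.07, 0.95, 0], [0, 0, 0]],
])

```text
clock: 24.25
ee_pos: [0.4797, 0.0019, 0.2522]
tcp_rot: [3.141, 0.002, 2.914]
wrist_force: [0.6, -0.0, -1.3]
gripper_width: 0.028
finger_force: 59.8
```

Emit:
drive_tool([
  [0, [0.354, 0.8, 0], [0, 0, 0]],
  [0, [0.354, 0.8, 0], [0, 0, 0]],
  [0, [0.354, 0.8, 0], [0, 0, 0]],
  [0, [0.354, 0.8, 0], [0, 0, 0]],
  [0, [0.354, 0.6, 0], [0, 0, 0]],
  [0, [0, 0, 0], [0, 0, -0.871]],
  [0, [0, 0, 0], [0, 0, -0.871]],
  [0, [0, 0, 0], [0, 0, -0.871]],
  [0, [0, 0, 0], [0, 0, -0.871]],
  [0, [0, 0, 0], [0, 0, -0.871]],
  [0, [0, 0, 0], [0, 0, -0.871]],
  [0, [0, 0, 0], [0, 0, -0.871]],
])

```text
clock: 25.45
ee_pos: [0.4358, 0.2053, 0.2518]
tcp_rot: [3.142, 0.001, -2.833]
wrist_force: [0.3, -0.4, -1.0]
gripper_width: 0.0281
finger_force: 59.8
```

```bash
python3 - <<'E'
from h import *
d=snap('wrist','w9'); e=load('w4')
a=np.vstack([d['color'][190:340,150:362],e['color'][190:340,150:362]])[:,:,::-1]
cv2.imwrite('pics/w9b.png',cv2.resize(a,(424*1,600)))
s=env.state(); print(s['ee_pos'],s['tcp_rot'],s['gripper_width'],s['wrist_force'],inv(MS,s['ee_pos']))
plan([*W(MS,-.245,0),.158],MS[2]+np.pi)
E
```

```text
[0.43583543 0.20531571 0.25179902] [ 3.14150010e+00  1.07923751e-03 -2.82802304e+00] 0.028065932696410927 [-0.53029039  0.54303676 -0.67644439] [[-245.48389539    0.27997023]]
turn rz total 0.087 shift total [-0.01  -0.006  1.876]
```

View pics/w9b.png

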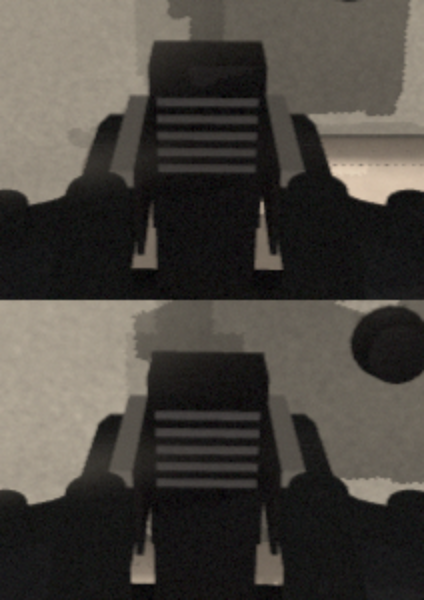

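Emit:
drive_tool([
  [0, [0, 0, 0.6], [0, 0, 0.08]],
  [0, [0, 0, 0.6], [0, 0, 0]],
  [0, [0, 0, 0.5], [0, 0, 0]],
  [0, [0, 0, 0.17], [0, 0, 0]],
  [0, [0, 0, 0], [0, 0, 0]],
  [0, [-0.15, 0, 0], [0, 0, 0]],
  [0, [-0.15, 0, 0], [0, 0, 0]],
  [0, [-0.15, 0, 0], [0, 0, 0]],
  [0, [-0.15, 0, 0], [0, 0, 0]],
  [0, [-0.15, 0, 0], [0, 0, 0]],
  [0, [-0.15, 0, 0], [0, 0, 0]],
  [0, [0, 0, 0], [0, 0, 0]],
])

```text
clock: 26.7
ee_pos: [0.4804, 0.2191, 0.1571]
tcp_rot: [3.142, 0.001, -2.843]
wrist_force: [0.9, 0.9, -0.3]
gripper_width: 0.0281
finger_force: 59.8
```

```bash
python3 - <<'E'
from h import *
s=env.state(); print(s['ee_pos'],s['tcp_rot'],s['wrist_force'],inv(MS,s['ee_pos']))
E
```

```text
[0.48042705 0.21905927 0.15705953] [ 3.14151840e+00  8.21031713e-04 -2.84315236e+00] [ 0.89675298  0.91117015 -0.28733905] [[-1.98823518e+02 -4.80018670e-02]]
```

Emit:
drive_tool([
  [0, [-0.1, 0, -0.015], [0, 0, -0.07]],
  [0, [-0.2, 0, 0], [0, 0, 0]],
  [0, [-0.2, 0, 0], [0, 0, 0]],
  [0, [-0.2, 0, 0], [0, 0, 0]],
  [0, [-0.2, 0, 0], [0, 0, 0]],
  [0, [-0.2, 0, 0], [0, 0, 0]],
  [0, [-0.2, 0, 0], [0, 0, 0]],
  [0, [-0.2, 0, 0], [0, 0, 0]],
  [0, [-0.1, 0, 0], [0, 0, 0]],
  [0, [0, 0, 0], [0, 0, 0]],
])

```text
clock: 27.7
ee_pos: [0.5562, 0.2428, 0.1577]
tcp_rot: [3.142, 0.0, -2.837]
wrist_force: [-1.4, -0.1, -1.1]
gripper_width: 0.0284
finger_force: 59.8
```

Emit:
drive_tool([
  [0, [-0.1, 0, 0], [0, 0, 0]],
  [0, [-0.08, 0, 0], [0, 0, 0]],
  [0, [0, 0, 0], [0, 0, 0]],
])

```text
clock: 28.0
ee_pos: [0.5646, 0.2455, 0.1579]
tcp_rot: [3.142, 0.0, -2.837]
wrist_force: [0.3, 0.7, -0.7]
gripper_width: 0.0283
finger_force: 59.8
```

```bash
python3 - <<'E'
from h import *
s=env.state(); print(s['ee_pos'],s['tcp_rot'],s['wrist_force'],inv(MS,s['ee_pos']))
E
```

```text
[0.56463293 0.24549889 0.15789383] [ 3.14157269e+00  4.64148773e-04 -2.83695062e+00] [ 0.25163915  0.67595344 -0.74008244] [[-110.56446698   -0.20335219]]
```

Still free at −110.6 mm. I'll creep in to the stop.

Emit:
drive_tool([
  [0, [-0.04, 0, 0], [0, 0, 0]],
  [0, [-0.04, 0, 0], [0, 0, 0]],
  [0, [0, 0, 0], [0, 0, 0]],
])

```text
clock: 28.3
ee_pos: [0.5679, 0.2465, 0.1577]
tcp_rot: [-3.142, -0.0, -2.837]
wrist_force: [-1.1, -0.2, -1.0]
gripper_width: 0.028
finger_force: 59.8
```

Emit:
drive_tool([
  [0, [-0.03, 0, 0], [0, 0, 0]],
  [0, [-0.02, 0, 0], [0, 0, 0]],
  [0, [0, 0, 0], [0, 0, 0]],
])

```text
clock: 28.6
ee_pos: [0.5681, 0.2464, 0.157]
tcp_rot: [-3.141, -0.005, -2.837]
wrist_force: [-9.8, -5.1, 0.7]
gripper_width: 0.0283
finger_force: 59.9
```

Emit:
drive_tool([
  [0.6, [0, 0, 0], [0, 0, 0]],
  [0.6, [0, 0, 0], [0, 0, 0]],
  [0.6, [0, 0, 0], [0, 0, 0]],
  [0.6, [0, 0, -0.5], [0, 0, 0]],
  [0.6, [0, 0, -0.8], [0, 0, 0]],
  [0.6, [0, 0, -0.8], [0, 0, 0]],
  [0.6, [0.4, 0, 0], [0, 0, 0]],
  [0.35, [0, -0.8, 0], [0, 0, 0]],
  [0.35, [0, -0.8, 0], [0, 0, 0]],
])

```text
clock: 29.5
ee_pos: [0.5753, 0.1649, 0.2636]
tcp_rot: [-3.142, 0.002, -2.835]
wrist_force: [0.6, -0.3, -0.2]
gripper_width: 0.03
finger_force: 0.0
```

Emit:
drive_tool([
  [0.35, [0, 0, 0], [0, 0, -1]],
  [0.35, [0, 0, 0], [0, 0, -1]],
  [0.35, [0, 0, 0], [0, 0, -1]],
  [0.35, [0, 0, 0], [0, 0, -1]],
  [0.35, [0, 0, 0], [0, 0, -1]],
  [0.35, [0, 0, 0], [0, 0, -1]],
  [0.35, [0, 0, 0], [0, 0, -1]],
  [0.35, [0, 0, 0], [0, 0, -1]],
  [0.35, [0, 0, 0], [0, 0, -1]],
])

```text
clock: 30.4
ee_pos: [0.5755, 0.165, 0.263]
tcp_rot: [-3.141, 0.0, -2.048]
wrist_force: [-0.2, 1.6, 0.3]
gripper_width: 0.0297
finger_force: 0.0
```

```bash
python3 - <<'E'
from h import *
d=snap('wrist','w10'); i=cv2.imread('pics/w10.png'); cv2.imwrite('pics/w10b.png',cv2.resize(i[60:360,56:456],(800,600),interpolation=cv2.INTER_CUBIC))
s=env.state(); print(s['ee_pos'],s['tcp_rot'],inv(MS,s['ee_pos']))
print((w2px(d,[[*W(MS,-.055,-.085),.1985]])-[56,60])*2)
plan([*W(MS,-.055,-.085),.25],MS[2]+np.pi*1.25)
E
```

```text
[0.57552897 0.16505513 0.26301051] [-3.14110013e+00  4.54118351e-04 -2.04225485e+00] [[-124.40802287  -80.19259608]]
[[264.54277778 400.38286598]]
turn rz total 0.091 shift total [-0.914 -1.05   0.26 ]
```

View pics/w10b.png

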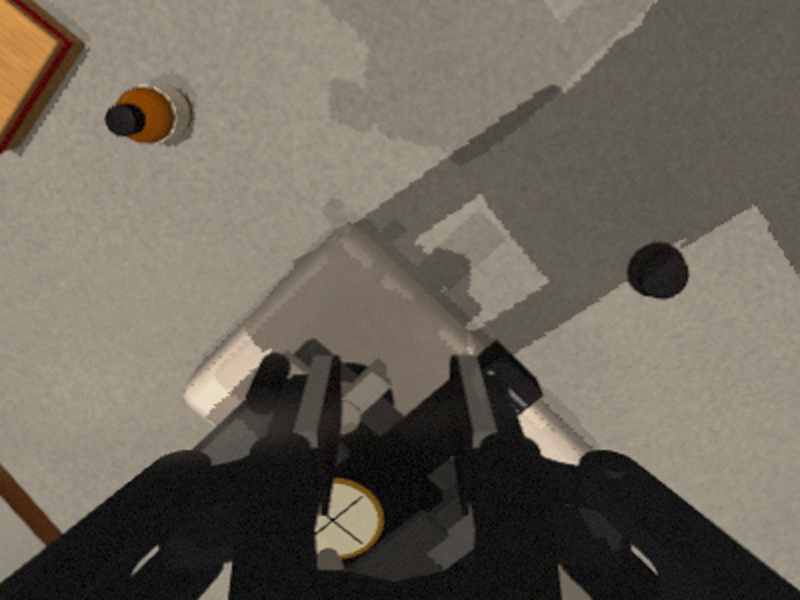

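Emit:
drive_tool([
  [0.35, [-0.457, -0.525, 0], [0, 0, 0.09]],
  [0.35, [-0.457, -0.525, 0], [0, 0, 0]],
  [0.35, [0, 0, 0.6], [0, 0, 0]],
  [0.35, [0, 0, 0.6], [0, 0, 0]],
  [0.35, [0, 0, 0.56], [0, 0, 0]],
  [0.25, [0, 0, 0], [0, 0, 0]],
  [0.25, [0, 0, 0], [0, 0, 0]],
])

```text
clock: 31.15
ee_pos: [0.6432, 0.181, 0.1753]
tcp_rot: [3.141, -0.0, -2.06]
wrist_force: [-0.0, 0.7, 0.7]
gripper_width: 0.0212
finger_force: 0.0
```

Emit:
drive_tool([
  [0.25, [0.09, 0.107, 0], [0, 0, 0]],
  [0.25, [0.07, 0.121, 0], [0, 0, 0]],
  [0.25, [0.048, 0.131, 0], [0, 0, 0]],
  [0.25, [0.024, 0.137, 0], [0, 0, 0]],
  [0.25, [0, 0.14, 0], [0, 0, 0]],
  [0.25, [-0.024, 0.137, 0], [0, 0, 0]],
  [0.25, [-0.048, 0.131, 0], [0, 0, 0]],
  [0.25, [-0.07, 0.121, 0], [0, 0, 0]],
  [0.25, [-0.09, 0.107, 0], [0, 0, 0]],
  [0.25, [-0.04, 0.04, 0], [0, 0, 0]],
  [0.25, [0, 0, 0], [0, 0, 0]],
])

```text
clock: 32.25
ee_pos: [0.5921, 0.2108, 0.1747]
tcp_rot: [3.141, -0.0, -2.059]
wrist_force: [0.2, 0.1, -0.2]
gripper_width: 0.0213
finger_force: 0.0
```

```bash
python3 - <<'E'
from h import *
s=env.state(); print(s['ee_pos'],s['tcp_rot'],s['wrist_force'],inv(MS,s['ee_pos']))
E
```

```text
[0.59211891 0.21080121 0.17466105] [ 3.14142354e+00 -4.56579994e-05 -2.05877368e+00] [ 0.18218396  0.09905047 -0.20198767] [[-94.80788817 -41.56925891]]
```

Emit:
drive_tool([
  [0.25, [-0.03, 0.03, 0], [0, 0, 0]],
  [0.25, [-0.02, 0.02, 0], [0, 0, 0]],
  [0.25, [0, 0, 0], [0, 0, 0]],
])

```text
clock: 32.55
ee_pos: [0.5922, 0.2124, 0.1748]
tcp_rot: [-3.14, -0.001, -2.059]
wrist_force: [7.1, -11.7, -2.2]
gripper_width: 0.0214
finger_force: 5.6
```

Emit:
drive_tool([
  [0.25, [-0.02, 0.02, 0], [0, 0, 0]],
  [0.25, [-0.02, 0.02, 0], [0, 0, 0]],
  [0.25, [0, 0, 0], [0, 0, 0]],
])

```text
clock: 32.85
ee_pos: [0.5923, 0.2136, 0.1749]
tcp_rot: [-3.138, -0.002, -2.059]
wrist_force: [12.7, -23.3, -2.3]
gripper_width: 0.0213
finger_force: 11.2
```

Emit:
drive_tool([
  [0.25, [0.06, -0.06, 0], [0, 0, 0]],
  [0.35, [0, 0, -0.1], [0, 0, 0]],
  [0.35, [0, 0, -0.6], [0, 0, 0]],
  [0.35, [0, 0, -0.9], [0, 0, 0]],
  [0.35, [0, 0, -0.9], [0, 0, 0]],
  [0.35, [0, 0, 0], [0, 0, 0]],
])

```text
clock: 33.45
ee_pos: [0.5941, 0.2135, 0.3066]
tcp_rot: [-3.135, 0.007, -2.059]
wrist_force: [-0.0, 0.4, -0.0]
gripper_width: 0.0301
finger_force: 0.0
```

Emit:
drive_tool([
  [0.6, [0.879, -0.165, 0], [0, 0, 0]],
  [0.6, [0.879, -0.165, 0], [0, 0, 0]],
  [0.6, [0.879, -0.165, 0], [0, 0, 0]],
  [0.6, [0.879, -0.165, 0], [0, 0, 0]],
  [0.6, [0.879, -0.165, 0], [0, 0, 0]],
  [0.6, [0.879, -0.165, 0], [0, 0, 0]],
  [0.6, [0.879, -0.165, 0], [0, 0, 0]],
  [0.6, [0.879, -0.165, 0], [0, 0, 0]],
  [0.6, [0.879, -0.165, 0], [0, 0, 0]],
])

```text
clock: 34.35
ee_pos: [0.4774, -0.1496, 0.2995]
tcp_rot: [-3.131, -0.043, -2.1]
wrist_force: [1.2, 0.1, 0.7]
gripper_width: 0.0513
finger_force: 0.0
```

Emit:
drive_tool([
  [0.6, [0, 0, 0], [0, 0, 1]],
  [0.6, [0, 0, 0], [0, 0, 1]],
  [0.6, [0, 0, 0], [0, 0, 1]],
  [0.6, [0, 0, 0], [0, 0, 1]],
  [0.6, [0, 0, 0], [0, 0, 1]],
  [0.6, [0, 0, 0], [0, 0, 1]],
  [0.6, [0, 0, 0], [0, 0, 1]],
  [0.6, [0, 0, 0], [0, 0, 1]],
  [0.6, [0, 0, 0], [0, 0, 1]],
  [0.6, [0, 0, 0], [0, 0, 1]],
  [0.6, [0, 0, 0], [0, 0, 1]],
  [0.6, [0, 0, 0], [0, 0, 1]],
])

```text
clock: 35.55
ee_pos: [0.4783, -0.1473, 0.2993]
tcp_rot: [-3.1, -0.013, 3.137]
wrist_force: [0.7, -0.4, -0.2]
gripper_width: 0.0516
finger_force: 0.0
```

Emit:
drive_tool([
  [0.6, [0, 0, 0], [0, 0, 1]],
  [0.6, [0, 0, 0], [0, 0, 1]],
  [0.6, [0, 0, 0], [0, 0, 1]],
  [0.6, [0, 0, 0], [0, 0, 0]],
])

```text
clock: 35.95
ee_pos: [0.4784, -0.1474, 0.2993]
tcp_rot: [-3.098, -0.001, 2.877]
wrist_force: [0.1, -0.4, 0.1]
gripper_width: 0.0512
finger_force: 0.0
```

```bash
cat >> h.py <<'E'
def slides(d):
    """glass slide components: (centroid world, long-axis yaw, L, W) at z=.0085"""
    g=cv2.GaussianBlur(d['color'],(3,3),0).max(2); out=[]
    n,lab,st,ce=cv2.connectedComponentsWithStats((g>58).astype(np.uint8),connectivity=4)
    for k in range(1,n):
        if not 150<st[k,4]<4000: continue
        c=max(cv2.findContours((lab==k).astype(np.uint8),0,1)[0],key=len)[:,0]
        P=px2w(d,c,.0085)[:,:2]*1000
        (x,y),(w,h),a=cv2.minAreaRect(P.astype(np.float32)); 
        if w<h: w,h,a=h,w,a+90
        a=(a+90)%180-90
        if 50<w<90 and 12<h<40: out.append((round(x,1),round(y,1),round(float(np.radians(a)),3),round(w,1),round(h,1)))
    return out
E
python3 - <<'E'
from h import *
for t in('w5','w7'): print(t,slides(load(t)))
d=snap('wrist','w11'); print('w11',slides(d)); s=env.state(); print(s['ee_pos'],s['tcp_rot'])
x=load('t0'); y=snap('top','t1')
E
```

```text
w5 []
w7 []
w11 []
[ 0.47837722 -0.14746126  0.29929621] [-3.09805517e+00 -1.46998687e-03  2.88052506e+00]
```

Emit:
drive_tool([
  [0.6, [0, 0, 0], [-0.5, 0, 0]],
  [0.6, [0, 0, 0], [0, 0, 0]],
  [0.6, [0, 0, 0], [0, 0, 0]],
])

```text
clock: 36.35
ee_pos: [0.4783, -0.1481, 0.2993]
tcp_rot: [-3.141, -0.001, 2.879]
wrist_force: [-0.4, -0.7, -0.0]
gripper_width: 0.0512
finger_force: 0.0
```

```bash
python3 - <<'E'
from h import *
d=load('w7'); g=d['color'].max(2)
u=lambda x,y:(int(y/1.5625),int(x/1.5625))
for n,(x,y) in dict(glassA=(503,272),labelA=(518,257),blackA=(472,300),divA=(503,300),glassB=(258,285),rimB=(215,260),tailA=(497,215),bench=(330,300),shadow=(560,260)).items(): print(n,d['color'][u(x,y)])
for T in(40,58,75,90):
    n,lab,st,ce=cv2.connectedComponentsWithStats((g>T).astype(np.uint8),connectivity=4)
    print(T,[(st[k,4],(ce[k]*1.5625).astype(int).tolist()) for k in range(1,n) if st[k,4]>120])
s=env.state(); print(s['ee_pos'],s['tcp_rot'])
E
```

```text
glassA [33 29 29]
labelA [165 152 128]
blackA [60 54 48]
divA [108 107  99]
glassB [67 64 61]
rimB [149 140 124]
tailA [36 36 34]
bench [148 139 125]
shadow [95 89 82]
40 [(np.int32(161736), [399, 254]), (np.int32(1079), [219, 573]), (np.int32(1088), [571, 573])]
58 [(np.int32(156446), [400, 253]), (np.int32(842), [517, 282]), (np.int32(839), [487, 286]), (np.int32(1061), [219, 574]), (np.int32(1069), [571, 574])]
75 [(np.int32(154140), [399, 252]), (np.int32(808), [517, 281]), (np.int32(799), [487, 285]), (np.int32(1050), [219, 574]), (np.int32(1038), [571, 574])]
90 [(np.int32(143108), [394, 256]), (np.int32(861), [265, 256]), (np.int32(842), [235, 263]), (np.int32(786), [517, 281]), (np.int32(774), [487, 285]), (np.int32(921), [399, 295]), (np.int32(1023), [219, 574]), (np.int32(1029), [571, 574])]
[ 0.47829871 -0.14805033  0.29925444] [-3.14052986e+00 -1.34998569e-03  2.87906298e+00]
```

```bash
sed -i 's/g=cv2.GaussianBlur.*; out=/g=d["color"].max(2); out=/; s/(g>58)/(g>T)/; s/def slides(d)/def slides(d,T=90)/; s/50<w<90 and 12<h<40/40<w<100 and 10<h<60/' h.py
python3 - <<'E'
from h import *
for t in('w5','w7'): print(t,slides(load(t)))
d=snap('wrist','w12')
for T in(70,80,90,100): print('w12',slides(d,T))
E
```

```text
w5 [(548.0, -62.2, -0.085, 76.7, 27.1), (465.8, -300.9, 0.0, 77.2, 28.2), (545.3, -92.9, -0.092, 76.9, 26.7), (465.7, -331.2, -0.003, 77.3, 28.4), (534.3, -180.2, 0.448, 52.8, 52.3), (869.4, -382.4, -0.342, 99.1, 30.1), (823.2, -519.7, -0.401, 85.5, 27.8)]
w7 [(466.3, -300.8, -0.008, 77.2, 27.8), (466.4, -330.9, -0.005, 77.6, 27.7), (547.9, -62.5, -0.092, 75.9, 26.7), (545.6, -92.6, -0.084, 75.8, 26.5), (534.5, -180.5, 1.344, 53.9, 53.4)]
w12 [(548.2, -62.3, -0.086, 76.9, 27.1), (545.7, -92.4, -0.087, 76.9, 27.4)]
w12 [(548.0, -62.3, -0.088, 76.0, 26.8), (545.6, -92.5, -0.086, 76.4, 26.8)]
w12 [(466.5, -300.5, -0.003, 77.4, 27.6), (466.2, -330.9, -0.01, 77.2, 27.4), (547.9, -62.4, -0.088, 75.7, 26.6), (545.4, -92.6, -0.086, 75.6, 26.6)]
w12 [(466.1, -300.5, -0.005, 76.4, 26.7), (465.8, -331.0, -0.016, 76.5, 27.2), (547.9, -62.1, -0.084, 75.2, 26.1), (545.3, -92.5, -0.084, 75.2, 26.3), (762.3, -15.9, 0.381, 56.7, 49.0)]
```

```bash
python3 - <<'E'
from h import *
A=(.5468,-.0775,-.085); plan([*W(A,-.108,0),.006],A[2]+np.pi); print(W(A,-.108,0))
E
```

```text
turn rz total -2.033 shift total [0.915 1.519 5.865]
[np.float64(0.4391899151537526), np.float64(-0.06833105025733907)]
```

Emit:
drive_tool([
  [0.6, [0, 0, 0], [0, 0, -1]],
  [0.6, [0, 0, 0], [0, 0, -1]],
  [0.6, [0.3, 0.506, 0.1], [0, 0, -0.033]],
  [0.6, [0.3, 0.506, 0.5], [0, 0, 0]],
  [0.6, [0.315, 0.507, 0.8], [0, 0, 0]],
  [0.6, [0, 0, 0.9], [0, 0, 0]],
  [0.6, [0, 0, 0.9], [0, 0, 0]],
  [0.6, [0, 0, 0.9], [0, 0, 0]],
  [0.6, [0, 0, 0.9], [0, 0, 0]],
  [0.6, [0, 0, 0.6], [0, 0, 0]],
  [0.6, [0, 0, 0.265], [0, 0, 0]],
  [0.6, [0, 0, 0], [0, 0, 0]],
])

```text
clock: 37.6
ee_pos: [0.4379, -0.0676, 0.0044]
tcp_rot: [3.141, -0.005, 3.057]
wrist_force: [-0.1, 0.4, 0.0]
gripper_width: 0.0514
finger_force: 0.0
```

```bash
python3 - <<'E'
from h import *
A=(.5468,-.0775,-.085)
s=env.state(); print(s['ee_pos'],s['tcp_rot'],s['wrist_force'],inv(A,s['ee_pos']),s['tcp_rot'][2]-A[2]-np.pi)
E
```

```text
[ 0.43794424 -0.06760778  0.00436395] [ 3.14135062 -0.00458869  3.05724873] [-0.05223004  0.3618938   0.02020378] [[-109.30258495    0.61490066]] 0.0006560780076587669
```

Emit:
drive_tool([
  [0, [0, 0, 0], [0, 0, 0]],
  [0, [0, 0, 0], [0, 0, 0]],
  [0, [0, 0, 0], [0, 0, 0]],
  [0, [0, 0, 0], [0, 0, 0]],
])

```text
clock: 38.0
ee_pos: [0.4398, -0.0683, 0.0071]
tcp_rot: [-3.141, 0.001, 3.056]
wrist_force: [-0.9, 1.6, 11.9]
gripper_width: 0.0284
finger_force: 60.6
```

Emit:
drive_tool([
  [0, [0, 0, -0.2], [0, 0, 0]],
  [0, [0, 0, -0.5], [0, 0, 0]],
  [0, [0, 0, -0.8], [0, 0, 0]],
  [0, [0, 0, -0.9], [0, 0, 0]],
  [0, [0, 0, -0.9], [0, 0, 0]],
  [0, [0, 0, -0.9], [0, 0, 0]],
  [0, [-0.2, -0.6, 0], [0, 0, 0]],
  [0, [-0.2, -0.8, 0], [0, 0, 0]],
  [0, [-0.2, -0.86, 0], [0, 0, 0]],
  [0, [-0.2, -0.86, 0], [0, 0, 0]],
  [0, [-0.2, -0.86, 0], [0, 0, 0]],
  [0, [-0.2, -0.68, 0], [0, 0, 0]],
])

```text
clock: 39.2
ee_pos: [0.4788, -0.3078, 0.2171]
tcp_rot: [-3.141, -0.001, 3.055]
wrist_force: [0.8, 0.5, -1.0]
gripper_width: 0.0281
finger_force: 59.5
```

Emit:
drive_tool([
  [0, [0, 0, 0], [0, 0, 0.8]],
  [0, [0, 0, 0], [0, 0, 0.8]],
  [0, [0, 0, 0], [0, 0, 0.8]],
  [0, [0, 0, 0], [0, 0, 0.8]],
  [0, [0, 0, 0.6], [0, 0, 0]],
  [0, [0, 0, 0.8], [0, 0, 0]],
  [0, [0, 0, 0.8], [0, 0, 0]],
  [0, [0, 0, 0.4], [0, 0, 0]],
  [0, [0, 0, 0], [0, 0, 0]],
  [0, [0, 0, 0], [0, 0, 0]],
])

```text
clock: 40.2
ee_pos: [0.4792, -0.3055, 0.0871]
tcp_rot: [-3.141, -0.001, 2.777]
wrist_force: [0.2, 0.4, 0.1]
gripper_width: 0.028
finger_force: 59.5
```

```bash
python3 - <<'E'
from h import *
s=env.state(); print(s['ee_pos'],s['tcp_rot'],s['wrist_force'],inv(RK,s['ee_pos']))
plan([*W(RK,-.233,.0005),.073],RK[2]+np.pi)
E
```

```text
[ 0.479178   -0.30553543  0.08705309] [-3.14119686e+00 -9.90277071e-04  2.77684893e+00] [0.16427109 0.4159532  0.08307743] [[-233.84748753   -0.45571068]]
turn rz total 0.014 shift total [-0.017  0.019  0.281]
```

Emit:
drive_tool([
  [0, [0, 0.02, 0.27], [0, 0, 0.014]],
  [0, [0, 0, 0], [0, 0, 0]],
  [0, [-0.15, 0, 0], [0, 0, 0]],
  [0, [-0.15, 0, 0], [0, 0, 0]],
  [0, [-0.15, 0, 0], [0, 0, 0]],
  [0, [-0.15, 0, 0], [0, 0, 0]],
  [0, [-0.15, 0, 0], [0, 0, 0]],
  [0, [-0.15, 0, 0], [0, 0, 0]],
  [0, [0, 0, 0], [0, 0, 0]],
])

```text
clock: 41.1
ee_pos: [0.5225, -0.3211, 0.0724]
tcp_rot: [-3.141, -0.0, 2.776]
wrist_force: [0.7, -0.3, -0.7]
gripper_width: 0.0283
finger_force: 59.6
```

Emit:
drive_tool([
  [0, [-0.2, 0, 0], [0, 0, 0]],
  [0, [-0.2, 0, 0], [0, 0, 0]],
  [0, [-0.2, 0, 0], [0, 0, 0]],
  [0, [-0.2, 0, 0], [0, 0, 0]],
  [0, [-0.2, 0, 0], [0, 0, 0]],
  [0, [-0.2, 0, 0], [0, 0, 0]],
  [0, [-0.2, 0, 0], [0, 0, 0]],
  [0, [0, 0, 0], [0, 0, 0]],
])

```text
clock: 41.9
ee_pos: [0.5883, -0.3463, 0.0724]
tcp_rot: [-3.141, 0.0, 2.776]
wrist_force: [0.8, -2.1, -1.1]
gripper_width: 0.0281
finger_force: 59.6
```

Emit:
drive_tool([
  [0, [-0.06, 0, 0], [0, 0, 0]],
  [0, [-0.06, 0, 0], [0, 0, 0]],
  [0, [0, 0, 0], [0, 0, 0]],
])

```text
clock: 42.2
ee_pos: [0.5925, -0.3479, 0.0724]
tcp_rot: [-3.141, -0.001, 2.776]
wrist_force: [-0.6, -2.8, -1.8]
gripper_width: 0.0282
finger_force: 59.5
```

Emit:
drive_tool([
  [0, [-0.03, 0, 0], [0, 0, 0]],
  [0, [-0.03, 0, 0], [0, 0, 0]],
  [0, [0, 0, 0], [0, 0, 0]],
])

```text
clock: 42.5
ee_pos: [0.5952, -0.3489, 0.0723]
tcp_rot: [-3.141, -0.001, 2.776]
wrist_force: [-2.4, -2.9, -0.7]
gripper_width: 0.0279
finger_force: 59.6
```

```bash
python3 - <<'E'
from h import *
s=env.state(); print(s['ee_pos'],s['tcp_rot'],s['wrist_force'],inv(RK,s['ee_pos']))
E
```

```text
[ 0.59515652 -0.34889368  0.07233489] [-3.14123477e+00 -1.28021353e-03  2.77561521e+00] [-2.37839101 -2.90814681 -0.65659718] [[-110.03345155    0.56458475]]
```

Emit:
drive_tool([
  [0, [-0.03, 0, 0], [0, 0, 0]],
  [0, [-0.02, 0, 0], [0, 0, 0]],
  [0, [0, 0, 0], [0, 0, 0]],
])

```text
clock: 42.8
ee_pos: [0.5955, -0.349, 0.0717]
tcp_rot: [-3.142, -0.005, 2.776]
wrist_force: [-12.6, -1.4, 1.2]
gripper_width: 0.028
finger_force: 59.9
```

Emit:
drive_tool([
  [0, [-0.015, 0, 0], [0, 0, 0]],
  [0, [0, 0, 0], [0, 0, 0]],
])

```text
clock: 43.0
ee_pos: [0.5955, -0.349, 0.0715]
tcp_rot: [3.141, -0.007, 2.776]
wrist_force: [-15.4, -0.7, 2.3]
gripper_width: 0.0281
finger_force: 59.9
```

Emit:
drive_tool([
  [0.6, [0, 0, 0], [0, 0, 0]],
  [0.6, [0, 0, 0], [0, 0, 0]],
  [0.6, [0, 0, 0], [0, 0, 0]],
  [0.6, [0, 0, -0.6], [0, 0, 0]],
  [0.6, [0, 0, -0.8], [0, 0, 0]],
  [0.6, [0, 0, -0.8], [0, 0, 0]],
  [0.6, [0, 0, -0.8], [0, 0, 0]],
  [0.6, [0, 0, -0.8], [0, 0, 0]],
  [0.6, [0, 0, -0.8], [0, 0, 0]],
])

```text
clock: 43.9
ee_pos: [0.5986, -0.3498, 0.3044]
tcp_rot: [-3.141, -0.0, 2.776]
wrist_force: [0.8, -1.4, 0.6]
gripper_width: 0.0518
finger_force: 0.0
```

Emit:
drive_tool([
  [0.6, [0.7, 0.5, 0], [0, 0, 0]],
  [0.6, [0.7, 0.5, 0], [0, 0, 0]],
  [0.6, [0.7, 0.5, 0], [0, 0, 0]],
  [0.6, [0.7, 0.5, 0], [0, 0, 0]],
  [0.6, [0.7, 0.5, 0], [0, 0, 0]],
  [0.6, [0, 0, 0], [0, 0, -0.8]],
  [0.6, [0, 0, 0], [0, 0, -0.8]],
  [0.6, [0, 0, 0], [0, 0, 0]],
  [0.6, [0, 0, 0], [0, 0, 0]],
])

```text
clock: 44.8
ee_pos: [0.48, -0.1707, 0.3027]
tcp_rot: [-3.141, -0.001, 2.913]
wrist_force: [0.9, -0.5, 0.0]
gripper_width: 0.0515
finger_force: 0.0
```

```bash
python3 - <<'E'
from h import *
s=env.state(); print(s['ee_pos'],s['tcp_rot'],s['wrist_force'])
d=snap('wrist','w13')
for T in(70,80,90,100): print(slides(d,T))
B=(.4663,-.3157,-.007); plan([*W(B,-.108,0),.0065],B[2]+np.pi)
E
```

```text
[ 0.48002327 -0.17071647  0.30267701] [-3.14142714e+00 -7.28850664e-04  2.91322226e+00] [ 0.87379622 -0.52857107  0.02709795]
[]
[(466.4, -300.5, 0.004, 77.2, 28.1)]
[(466.1, -300.8, -0.01, 76.6, 27.3), (466.1, -331.0, -0.012, 77.2, 27.0)]
[(466.0, -301.0, -0.012, 76.3, 27.1), (465.8, -331.3, -0.012, 76.3, 26.6)]
turn rz total -2.538 shift total [ 2.414 -2.9    5.921]
```

Emit:
drive_tool([
  [0.6, [0, 0, 0], [0, 0, -0.85]],
  [0.6, [0, 0, 0], [0, 0, -0.85]],
  [0.6, [0, 0, 0], [0, 0, -0.82]],
  [0.6, [0.48, -0.58, 0], [0, 0, 0]],
  [0.6, [0.48, -0.58, 0], [0, 0, 0]],
  [0.6, [0.48, -0.58, 0], [0, 0, 0]],
  [0.6, [0.48, -0.58, 0], [0, 0, 0]],
  [0.6, [0.48, -0.58, 0], [0, 0, 0]],
  [0.6, [0, 0, 0], [0, 0, 0]],
])

```text
clock: 45.75
ee_pos: [0.3566, -0.3178, 0.3026]
tcp_rot: [-3.141, -0.002, 3.13]
wrist_force: [0.6, -0.1, -0.4]
gripper_width: 0.0513
finger_force: 0.0
```

Emit:
drive_tool([
  [0.6, [0, 0, 0.5], [0, 0, 0]],
  [0.6, [0, 0, 0.8], [0, 0, 0]],
  [0.6, [0, 0, 0.8], [0, 0, 0]],
  [0.6, [0, 0, 0.8], [0, 0, 0]],
  [0.6, [0, 0, 0.8], [0, 0, 0]],
  [0.6, [0, 0, 0.8], [0, 0, 0]],
  [0.6, [0, 0, 0.6], [0, 0, 0]],
  [0.6, [0, 0, 0.3], [0, 0, 0]],
  [0.6, [0, 0, 0], [0, 0, 0]],
  [0.6, [0, 0, 0], [0, 0, 0]],
])

```text
clock: 46.75
ee_pos: [0.3587, -0.3148, 0.0327]
tcp_rot: [3.141, -0.002, 3.134]
wrist_force: [0.4, -0.4, 0.3]
gripper_width: 0.0511
finger_force: 0.0
```

```bash
python3 - <<'E'
from h import *
s=env.state(); print(s['ee_pos'],s['tcp_rot'],s['wrist_force'])
B=(.4661,-.3159,-.01); plan([*W(B,-.108,0),.0065],B[2]+np.pi)
E
```

```text
[ 0.35873694 -0.31483773  0.03274124] [ 3.14108838e+00 -1.57525862e-03  3.13441415e+00] [ 0.43313458 -0.43191851  0.30492354]
turn rz total 0.032 shift total [0.013 0.    0.525]
```

Emit:
drive_tool([
  [0.6, [0.01, 0, 0.35], [0, 0, 0.03]],
  [0.6, [0, 0, 0.17], [0, 0, 0]],
  [0.6, [0, 0, 0], [0, 0, 0]],
  [0, [0, 0, 0], [0, 0, 0]],
  [0, [0, 0, 0], [0, 0, 0]],
  [0, [0, 0, 0], [0, 0, 0]],
  [0, [0, 0, 0], [0, 0, 0]],
])

```text
clock: 47.45
ee_pos: [0.3583, -0.3152, 0.0076]
tcp_rot: [-3.141, -0.0, 3.132]
wrist_force: [-0.2, 0.7, 8.9]
gripper_width: 0.0281
finger_force: 58.6
```

Emit:
drive_tool([
  [0, [0, 0, -0.2], [0, 0, 0]],
  [0, [0, 0, -0.5], [0, 0, 0]],
  [0, [0, 0, -0.8], [0, 0, 0]],
  [0, [0, 0, -0.9], [0, 0, 0]],
  [0, [0, 0, -0.9], [0, 0, 0]],
  [0, [0, 0, -0.7], [0, 0, 0]],
  [0, [0, 0, 0], [0, 0, 0]],
  [0, [0, 0, 0], [0, 0, 0]],
])

```text
clock: 48.25
ee_pos: [0.3584, -0.3151, 0.2081]
tcp_rot: [-3.14, 0.001, 3.133]
wrist_force: [0.6, -0.3, -1.1]
gripper_width: 0.0279
finger_force: 61.4
```

```bash
python3 - <<'E'
from h import *
s=env.state(); print(s['ee_pos'],s['tcp_rot'],s['wrist_force'])
plan([*W(RK,-.233,.0005),.095],RK[2]+np.pi)
E
```

```text
[ 0.35842072 -0.3150781   0.20810791] [-3.13987730e+00  5.96256584e-04  3.13257238e+00] [ 0.58615429 -0.34103843 -1.0675007 ]
turn rz total 4.091 shift total [-2.204  1.062  2.262]
```

Emit:
drive_tool([
  [0, [0, 0, 0], [0, 0, 0.818]],
  [0, [0, 0, 0], [0, 0, 0.818]],
  [0, [0, 0, 0], [0, 0, 0.818]],
  [0, [0, 0, 0], [0, 0, 0.818]],
  [0, [0, 0, 0], [0, 0, 0.818]],
  [0, [-0.55, 0.265, 0], [0, 0, 0]],
  [0, [-0.55, 0.265, 0], [0, 0, 0]],
  [0, [-0.55, 0.265, 0], [0, 0, 0]],
  [0, [-0.55, 0.265, 0], [0, 0, 0]],
  [0, [0, 0, 0], [0, 0, 0]],
])

```text
clock: 49.25
ee_pos: [0.4825, -0.3041, 0.2051]
tcp_rot: [3.141, -0.002, 2.777]
wrist_force: [0.2, -0.8, -1.3]
gripper_width: 0.0284
finger_force: 60.7
```

Emit:
drive_tool([
  [0, [0, 0, 0.5], [0, 0, 0]],
  [0, [0, 0, 0.8], [0, 0, 0]],
  [0, [0, 0, 0.6], [0, 0, 0]],
  [0, [0, 0, 0.1], [0, 0, 0]],
  [0, [0, 0, 0], [0, 0, 0]],
  [0, [0, 0, 0], [0, 0, 0]],
])

```text
clock: 49.85
ee_pos: [0.4801, -0.3051, 0.1075]
tcp_rot: [-3.141, -0.0, 2.775]
wrist_force: [0.3, 0.0, -0.1]
gripper_width: 0.0278
finger_force: 60.0
```

```bash
python3 - <<'E'
from h import *
s=env.state(); print(s['ee_pos'],s['tcp_rot'],s['wrist_force'],inv(RK,s['ee_pos']))
plan([*W(RK,-.233,.0007),.0953],RK[2]+np.pi)
E
```

```text
[ 0.48010252 -0.30510968  0.10747858] [-3.14106014e+00 -4.33222164e-04  2.77549414e+00] [ 0.30028062  0.04918114 -0.10894509] [[-233.13656652    0.27270883]]
turn rz total -0.001 shift total [-0.003  0.009  0.244]
```

Emit:
drive_tool([
  [0, [0, 0.01, 0.235], [0, 0, 0]],
  [0, [0, 0, 0], [0, 0, 0]],
  [0, [-0.15, 0, 0], [0, 0, 0]],
  [0, [-0.15, 0, 0], [0, 0, 0]],
  [0, [-0.15, 0, 0], [0, 0, 0]],
  [0, [-0.15, 0, 0], [0, 0, 0]],
  [0, [-0.15, 0, 0], [0, 0, 0]],
  [0, [-0.15, 0, 0], [0, 0, 0]],
  [0, [0, 0, 0], [0, 0, 0]],
])

```text
clock: 50.75
ee_pos: [0.5231, -0.3209, 0.0947]
tcp_rot: [-3.141, -0.0, 2.776]
wrist_force: [1.4, -0.5, -1.1]
gripper_width: 0.0281
finger_force: 61.5
```

Emit:
drive_tool([
  [0, [-0.2, 0, 0], [0, 0, 0]],
  [0, [-0.2, 0, 0], [0, 0, 0]],
  [0, [-0.2, 0, 0], [0, 0, 0]],
  [0, [-0.2, 0, 0], [0, 0, 0]],
  [0, [-0.2, 0, 0], [0, 0, 0]],
  [0, [-0.2, 0, 0], [0, 0, 0]],
  [0, [-0.2, 0, 0], [0, 0, 0]],
  [0, [0, 0, 0], [0, 0, 0]],
])

```text
clock: 51.55
ee_pos: [0.5889, -0.3462, 0.0946]
tcp_rot: [-3.141, 0.0, 2.776]
wrist_force: [0.5, -3.2, -1.4]
gripper_width: 0.0277
finger_force: 61.6
```

Emit:
drive_tool([
  [0, [-0.06, 0, 0], [0, 0, 0]],
  [0, [-0.06, 0, 0], [0, 0, 0]],
  [0, [0, 0, 0], [0, 0, 0]],
])

```text
clock: 51.85
ee_pos: [0.5928, -0.3477, 0.0945]
tcp_rot: [-3.141, -0.002, 2.776]
wrist_force: [-1.2, -4.2, -1.6]
gripper_width: 0.0278
finger_force: 61.6
```

Emit:
drive_tool([
  [0, [-0.03, 0, 0], [0, 0, 0]],
  [0, [-0.03, 0, 0], [0, 0, 0]],
  [0, [-0.02, 0, 0], [0, 0, 0]],
  [0, [0, 0, 0], [0, 0, 0]],
])

```text
clock: 52.25
ee_pos: [0.5954, -0.3487, 0.0943]
tcp_rot: [-3.141, -0.004, 2.776]
wrist_force: [-8.1, -2.4, 0.1]
gripper_width: 0.0277
finger_force: 61.8
```

Emit:
drive_tool([
  [0, [-0.03, 0, 0], [0, 0, 0]],
  [0, [0, 0, 0], [0, 0, 0]],
])

```text
clock: 52.45
ee_pos: [0.5956, -0.3488, 0.0939]
tcp_rot: [-3.142, -0.006, 2.776]
wrist_force: [-13.7, -1.1, 1.6]
gripper_width: 0.0282
finger_force: 62.0
```

Emit:
drive_tool([
  [0.6, [0, 0, 0], [0, 0, 0]],
  [0.6, [0, 0, 0], [0, 0, 0]],
  [0.6, [0, 0, 0], [0, 0, 0]],
  [0.6, [0, 0, -0.6], [0, 0, 0]],
  [0.6, [0, 0, -0.8], [0, 0, 0]],
  [0.6, [0, 0, -0.8], [0, 0, 0]],
  [0.6, [0, 0, -0.8], [0, 0, 0]],
  [0.6, [0, 0, -0.8], [0, 0, 0]],
  [0.6, [0.8, 0, 0], [0, 0, 0]],
  [0.6, [0.8, 0, 0], [0, 0, 0]],
  [0.6, [0, 0, 0], [0, 0, 0]],
])

```text
clock: 53.55
ee_pos: [0.5197, -0.3188, 0.2851]
tcp_rot: [3.141, -0.003, 2.776]
wrist_force: [0.0, 0.2, 0.2]
gripper_width: 0.0514
finger_force: 0.0
```

```bash
python3 - <<'E'
from h import *
np.set_printoptions(precision=4,suppress=True)
s=env.state(); print(s['ee_pos'],s['tcp_rot'],s['wrist_force'])
d=snap('scene','s3'); t=snap('top','t2'); w=snap('wrist','w14')
# clamp knob: dark blob near expected shut/open positions in top view
for n,(x,y) in dict(shut=(-.095,-.045),open=(-.055,-.085)).items():
  for nm,o in(('t0',load('t0')),('t2',t),('s0',load('s0')),('s3',d)):
    u=w2px(o,[[*W(MS,x,y),.185]])[0].astype(int); g=o['color'].max(2)[u[1]-3:u[1]+4,u[0]-3:u[0]+4]; print(n,nm,u,g.min(),round(g.mean()))
a=load('s0')['color'].astype(int); b=d['color'].astype(int)
# tail end rows/heights in the rack: bright slides of home carriers in scene (diff)
df=np.abs(a-b).max(2)>40
n,lab,st,ce=cv2.connectedComponentsWithStats(df.astype(np.uint8))
print([(st[k].tolist(),ce[k].round().tolist()) for k in range(1,n) if st[k,4]>25 ])
E
```

```text
[ 0.5197 -0.3188  0.2851] [ 3.1414 -0.0035  2.7755] [0.0374 0.1516 0.1688]
shut t0 [168 154] 51 106
shut t2 [168 154] 55 105
shut s0 [183 211] 33 67
shut s3 [183 211] 38 73
open t0 [179 134] 83 129
open t2 [179 134] 88 137
open s0 [173 200] 79 108
open s3 [173 200] 88 120
[([268, 0, 32, 50, 1080], [287.0, 23.0]), ([304, 0, 47, 155, 2938], [334.0, 53.0]), ([388, 0, 6, 32, 143], [390.0, 15.0]), ([405, 0, 22, 53, 333], [411.0, 27.0]), ([425, 0, 13, 11, 90], [430.0, 4.0]), ([420, 14, 9, 22, 166], [424.0, 26.0]), ([357, 22, 19, 120, 785], [365.0, 88.0]), ([386, 41, 6, 47, 167], [388.0, 61.0]), ([274, 51, 34, 54, 877], [289.0, 76.0]), ([414, 57, 22, 34, 582], [424.0, 74.0]), ([383, 92, 8, 6, 35], [386.0, 94.0]), ([412, 93, 27, 64, 966], [425.0, 118.0]), ([256, 136, 24, 25, 394], [267.0, 149.0]), ([362, 138, 13, 23, 79], [369.0, 148.0]), ([285, 155, 71, 91, 1530], [330.0, 207.0]), ([476, 157, 36, 68, 867], [499.0, 204.0]), ([419, 161, 12, 34, 201], [426.0, 177.0]), ([264, 162, 11, 6, 29], [269.0, 164.0]), ([304, 174, 8, 8, 32], [307.0, 178.0]), ([445, 178, 8, 12, 41], [448.0, 184.0]), ([254, 185, 47, 24, 352], [275.0, 197.0]), ([402, 195, 12, 24, 139], [407.0, 208.0]), ([234, 199, 54, 25, 298], [260.0, 213.0]), ([254, 204, 10, 11, 63], [258.0, 209.0]), ([130, 219, 11, 12, 55], [134.0, 224.0]), ([136, 220, 27, 14, 234], [150.0, 226.0]), ([348, 220, 6, 9, 30], [350.0, 223.0]), ([364, 221, 7, 8, 37], [367.0, 224.0]), ([379, 220, 20, 21, 223], [387.0, 228.0]), ([360, 244, 19, 11, 133], [369.0, 249.0]), ([323, 257, 42, 28, 638], [346.0, 272.0]), ([434, 304, 16, 5, 44], [442.0, 306.0]), ([294, 310, 21, 18, 149], [304.0, 318.0]), ([328, 311, 73, 23, 781], [370.0, 321.0])]
```

```bash
python3 -c "
from h import *
print(env.job_done())"
```

```text
the job is handed in; nothing more can be done
None
```

The job is handed in: the calibration carrier is on the stage against its stop with the clamp shut, and the three slide carriers are home in rack tiers 1–3. I judged these by contact forces and numeric image checks, as my 14 picture views were used up before the clamp was shut and the last two carriers filed.

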